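# Set the stop collar to the pencil line and flip its leaf over

## Robot

A 6-joint arm with a two-finger parallel gripper is mounted at the origin on the work surface. World frame = base frame: x ahead of the robot, y to its left, z up, the work surface at z = 0. Lengths are in mm, angles in rad, forces in N, time in s.
With the tool pointing down it reaches from about 275 to 750 mm from the base axis. Payload 10.2 kg.
Tool frame: the origin (TCP) lies midway between the tips of the shut fingers; the grasp point (between the pads) lies 19 mm behind it (ctrl.pinch_z is the distance from the TCP to the grasp point, in mm); x points along the fingers, z is the direction in which the jaws open and shut, and the axes are right-handed (so a half turn about x gives the same grasp; the last joint's range is limited). The gripper opens to 85 mm and grips with 20 to 120 N. Pads are 22 mm wide; open, the fingers measure 114 mm over their backs; the gripper's body (76 mm by 85 mm) begins 54 mm behind the grasp point. The pads swing forward as they close: fully open they stand 13 mm farther back than shut.
Start: joints at [1.026, 0.313, 1.498, -0, 1.331, -0.223], TCP at [166.057, 498.052, 231.294] pointing down, gripper open.
Joint ranges: [-2.94, 2.94], [-0.97, 2.17], [0.19, 2.56], [-1.23, 4.37], [0.02, 3.11], [-2.88, 2.88]. Speed limits (rad/s): [2.39, 2.39, 3.01, 3.14, 3.14, 3.14].

## Interface

Orientations are given as a unit quaternion [w, x, y, z].
In Python, from rig import ctrl, capture, workorder, nets gives the robot as it stands. The module is installed in compiled form; this text tells all that it offers.
- The arm moves only by the tool send_rows, never from a script. Its argument "rows" is text: rows parted by semicolons, each of 5 numbers parted by spaces: the opening, from 0 (shut) to 1 (fully open), then the shift along the tool's x, y, z in cm, then the turn about the tool's x in units of 5 degrees (1.0 is 5 degrees). In form: grip x y z yaw; .... A call has 1 to 12 rows; each row is the pose to reach, as a shift and turn from the pose commanded when the call began, along the tool's axes at that moment; what a row does not reach only later rows make up. A row lasts 1/10 s, in which the tool goes at most 50 mm and 8.59 degrees, less where a joint would pass 70% of its speed; a pose out of reach is approached as far as the arm can. A call with a gripper value outside its range is refused whole. The fingers move at their own pace and stop on an object; "grip_force" is the grip in N (left out, the last holds). Time passes only in rows, so rows that repeat a pose let the fingers close. It gives the time, the measured TCP pose, the force and the opening at its end, in the units of the state.
- ctrl.sense(): the state, without advancing time (a new reading comes with each control period).
- capture(name): name is "scene" or "side" or "wrist"; returns a dict with "pixels" (480x640x3 uint8, red, green, blue), "intrinsics" (3x3 intrinsics, pixels), "view" (4x4, takes a point from world to camera coordinates); the wrist camera has in their place "mount" (4x4, takes a point from camera to tool coordinates, whose origin is the TCP and whose axes are the tool frame's). Camera axes: x right, y down, z forward; pixel columns grow to the right and rows downward; lengths in mm; the calibration is good to about 2 mm. A picture is of the moment at which its call begins: read the wrist's pose just before it. There is no depth.
- workorder.finish_job(): hands the job in, once; it reports no verdict.
Trained networks look in a picture, given as the dict that the camera call returned (one of the last four; its "shot" number tells which), for a name from the list of things; names that differ only in an ending like _2 or _b are one class to them, and where a whole thing is asked for, a point or a joint stands for the part that bears it (a point fixed in the world has none). Each returns a list of dicts, best first, with "confidence" (0 to 1); they miss things now and then, are a little off and sometimes report something else, mostly with a low value. They report only what shows in the picture. A call takes as long as a camera call.
- nets.boxes_of(picture, target): "location" ([x, y, z] in mm, in world coordinates, good to about 4 mm: the middle of the surface that is visible of it).
- nets.spot_point(picture, target): "location" ([x, y, z] in mm, in world coordinates, good to about 4 mm: a listed point, or the origin of a listed thing).
The state is a dict: "time_s": time; "joints": joint angles; "dq": joint speeds; "tau": joint torques, N m; "eef_pos": TCP position; "ee_rot": TCP orientation; "force": force on the tool from outside, world axes, zero at the start; "wrist_torque": the same for the moment, N m; "grip_width": opening from 0.0 (shut) to 1.0 (fully open).
Only numpy, scipy, OpenCV 4.12 (cv2) and the standard library are available. Lean on these libraries where they do the work, as an engineer would, in place of code of your own. Each camera call takes 0.05 s, during which the arm holds its last target.

## Task

Set up the length stop on the workbench: slide the stop collar along its steel bar until its pointer stands on the long pencil line on the base and let it stay there. Then swing the collar's hinged leaf over past upright by its pin and lower it gently, without letting it drop, onto its rest screw, so that it lies there by itself with the pointer still on the line. Leave the small things on the base where they are.

Things in the scene. Friction and masses are not known exactly. Their poses are not given: they have to be found in the camera images.
- mark: the pencil line: dark, 3 mm wide, 113 mm long, across the white base board under the bar, square to the bar (the short ticks on the steel rule at the base's front edge are not it). Origin: on the line, on the base's top face (18 mm above the bench), straight below the bar's axis. x: level, square to the bar, away from the robot; y: along the bar; z up. These axes give the bar's direction.
- bar_mid (a point): middle of the steel bar, on its axis, 75 mm above the bench: round, 20 mm thick, 460 mm long, fixed between two brackets. Axes as the line's.
- light_edge (a point): middle of the lower edge, on the robot's side, of the aluminium light bar: 20 x 20 mm in section, 520 mm long, parallel to the steel bar, 313 mm above the bench, straight above lug and pin; this edge is 42 mm from the bar's axis towards the robot. It bars the way from straight above: come from the robot's side with the tool tilted 30 to 40 deg. Axes as the line's.
- collar (a joint): position in m of the steel stop collar along the bar, from -0.135 to 0.135, growing along the line's y. It moves stiffly (about 9 N of friction) and stays where it is left. The collar is 48 mm long and 49 mm across.
- pointer (a point): lower tip of the collar's pointer, an 8 mm wide steel strip hanging from the middle of the collar to 3 mm above the base (one in front, one behind). This point is the front strip's tip, 30 mm from the bar's axis towards the robot. Axes as the line's.
- lug_mid (a point): middle of the upper part of the collar's grip lug: an aluminium block 24 mm wide along the bar, 16 mm thick, leaning 40 deg from vertical towards the robot, fixed to the collar in line with the pointer. The point lies 27 mm towards the robot from the bar's axis and 32 mm above it; the lug goes on 16 mm past it. Axes as the line's (not leaning).
- leaf (a joint): angle in rad of the leaf, a 0.15 kg steel plate 97 x 22 x 8 mm hinged on the collar about a level axis square to the bar. 0: folded away, level, pointing to -y of the line; 1.57: upright; then it leans to +y and lands on the rest screw on the collar. The screw's height differs each time and is not reported: rest is between 2.28 and 2.78. The hinge is nearly free: let go, it falls.
- hinge_axis (a point): point on the leaf's hinge axis, 32 mm above the bar's axis and 32 mm from it towards the robot, so that pin_mid circles about it. Axes as the line's; the hinge axis is x.
- pin_mid (a point): grasping point on the leaf's pin: a round steel pin 10 mm thick standing out of the leaf near its free end, level, square to the bar, towards the robot. It lies 80 mm from the hinge axis; the pin goes on 20 mm towards the robot from here, and 30 mm back to the leaf's face. Turns with the leaf.
- offcut: a small block of wood, 35 x 60 x 22 mm, loose on the white base board, a bystander. Origin: centre of its underside.
- jar: a small glass jar with a steel cap, 42 mm across and 55 mm high, loose on the white base board, a bystander. Origin: centre of its underside.
- taperoll: a roll of paper tape lying flat, 60 mm across and 24 mm high, loose on the white base board, a bystander. Origin: centre of its underside.
- eraser: a dark rubber block, 28 x 45 x 14 mm, loose on the white base board, a bystander. Origin: centre of its underside.

How it is judged:
By the outcome, as a careful person would: the job done as asked, in the order asked, and still so for the second after the job is handed in, with the robot touching nothing.
It also fails if it takes over 72 s, if anything falls off the work surface, if the arm or the gripper's body presses on something with over 40 N, if the wrist force passes 120 N, or if a joint passes its speed limit or range.

## Working session

There is one attempt and no reset: what is moved stays moved. The work goes in short steps, Python scripts to look and compute and a tool call to move; the robot and the scene stay as the last step left them, time stands still between calls to the robot, and variables do not carry over. Pictures are saved under pics/ and viewed, and the job is handed in when it is done.

Besides the shell and the picture viewer there is one more tool, called after "Call:" in YAML: its name, and indented under it one key for each argument. send_rows: Moves the arm, as the interface text tells. Its arguments: {"type":"object","properties":{"rows":{"type":"string"},"grip_force":{"type":"number"}},"required":["rows"]}

```bash
mkdir -p pics; cat > h.py <<'E'
import numpy as np, cv2
from rig import ctrl, capture, workorder, nets
from scipy.spatial.transform import Rotation as R
def save(p,n): cv2.imwrite('pics/'+n+'.png',cv2.cvtColor(p['pixels'],cv2.COLOR_RGB2BGR))
def rot(q): return R.from_quat([q[1],q[2],q[3],q[0]]).as_matrix()
def proj(p,X):
    v=p['view']@np.append(X,1); u=p['intrinsics']@v[:3]; return u[:2]/u[2]
def ray(p,u):
    V=np.linalg.inv(p['view']); d=V[:3,:3]@np.linalg.inv(p['intrinsics'])@np.array([u[0],u[1],1.]); return V[:3,3],d
def onz(p,u,z):
    o,d=ray(p,u); return o+d*(z-o[2])/d[2]
E
python3 - <<'E'
from h import *
s=ctrl.sense(); print(s); print(rot(s['ee_rot']).round(3), ctrl.pinch_z)
for c in ['scene','side']:
    p=capture(c); save(p,c+'0')
    print(c,p['view'].round(3).tolist(),p['intrinsics'].tolist())
    for t in ['mark','bar_mid','light_edge','pointer','lug_mid','hinge_axis','pin_mid','offcut','jar','taperoll','eraser']:
        r=nets.spot_point(p,t)
        print(t,[(np.round(a['location'],1).tolist(),round(a['confidence'],2)) for a in r[:2]])
E
```

```text
{'time_s': 0.0, 'joints': array([ 1.02559792e+00,  3.13433723e-01,  1.49845033e+00, -7.15310878e-06,
        1.33099567e+00, -2.23394093e-01]), 'dq': array([ 0.00207234, -0.00082617, -0.00021153,  0.00022249,  0.00034512,
        0.00023907]), 'tau': array([-4.18557511e-04, -4.12266076e+01, -2.59747821e+01, -1.87056344e-04,
        4.12703172e-03,  1.18994086e-05]), 'eef_pos': array([165.91746458, 497.81684035, 230.73841884]), 'ee_rot': array([ 0.57322752, -0.41361752,  0.57406346,  0.41325767]), 'force': array([-0.82453113,  0.19791402,  0.7600914 ]), 'wrist_torque': array([-0.02763913,  0.00121731,  0.02073436]), 'grip_width': 0.997095412740408}
[[-0.001 -0.949  0.316]
 [-0.001  0.316  0.949]
 [-1.     0.    -0.001]] 18.700000000000003
scene [[-0.618, 0.786, 0.02, 351.719], [0.462, 0.384, -0.799, -124.388], [-0.636, -0.485, -0.6, 1332.285], [0.0, 0.0, 0.0, 1.0]] [[490.3054182283886, 0.0, 322.7138293193131], [0.0, 490.3054182283886, 240.18762572201658], [0.0, 0.0, 1.0]]
mark [([610.8, -26.7, 15.5], 0.45)]
bar_mid [([610.0, -23.8, 74.2], 0.92), ([561.8, 158.6, 16.8], 0.35)]
light_edg
[... 391 characters left out ...]
[-0.929, -0.37, -0.007, 603.548], [-0.225, 0.58, -0.782, 275.494], [0.293, -0.725, -0.623, 995.402], [0.0, 0.0, 0.0, 1.0]] [[567.3918275268629, 0.0, 324.05945568280566], [0.0, 567.3918275268629, 229.64236913819337], [0.0, 0.0, 1.0]]
mark [([605.0, -26.9, 15.6], 0.43)]
bar_mid [([603.4, -27.7, 74.6], 0.64)]
light_edge [([561.8, -18.8, 313.3], 0.75), ([548.1, -208.2, 105.1], 0.49)]
pointer [([565.5, -133.5, 20.5], 0.79)]
lug_mid [([564.2, -128.0, 105.9], 0.92)]
hinge_axis [([560.4, -129.3, 108.1], 0.93)]
pin_mid [([551.0, -207.4, 106.9], 0.83)]
offcut [([520.7, -206.0, 16.6], 0.84)]
jar [([695.3, 82.5, 16.7], 0.75)]
taperoll [([667.3, -156.7, 18.8], 0.71)]
eraser [([559.2, 156.4, 19.4], 0.58)]
```

View pics/scene0.png

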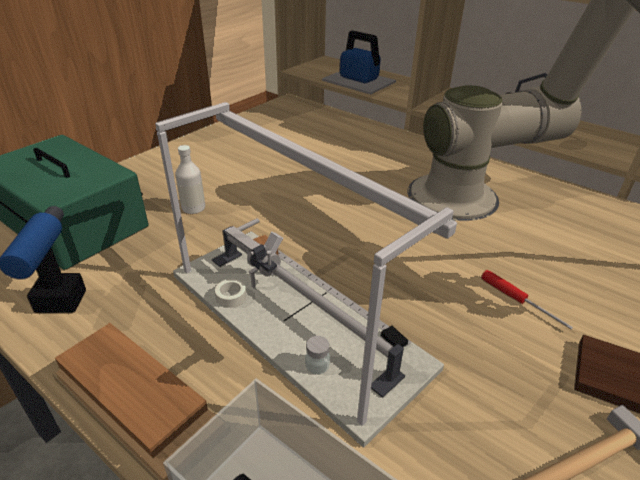

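View pics/side0.png

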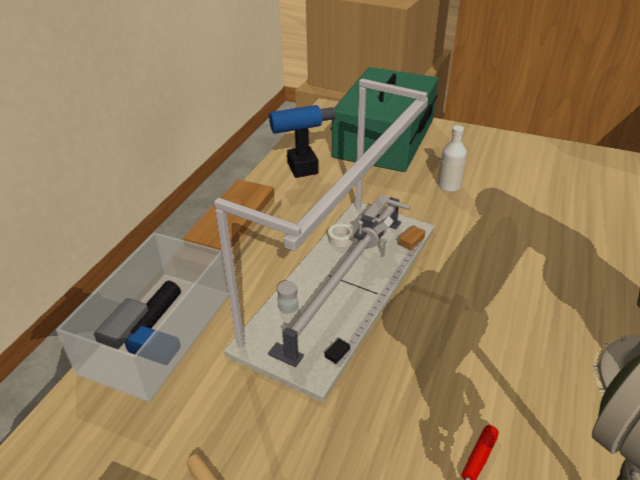

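```bash
python3 - <<'E'
import cv2
a=cv2.imread('pics/scene0.png');b=cv2.imread('pics/side0.png')
cv2.imwrite('pics/c1.png',cv2.resize(a[215:365,190:390],None,fx=4,fy=4,interpolation=cv2.INTER_CUBIC))
cv2.imwrite('pics/c2.png',cv2.resize(b[190:340,270:470],None,fx=4,fy=4,interpolation=cv2.INTER_CUBIC))
E
```

```text
(no output)
```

View pics/c1.png

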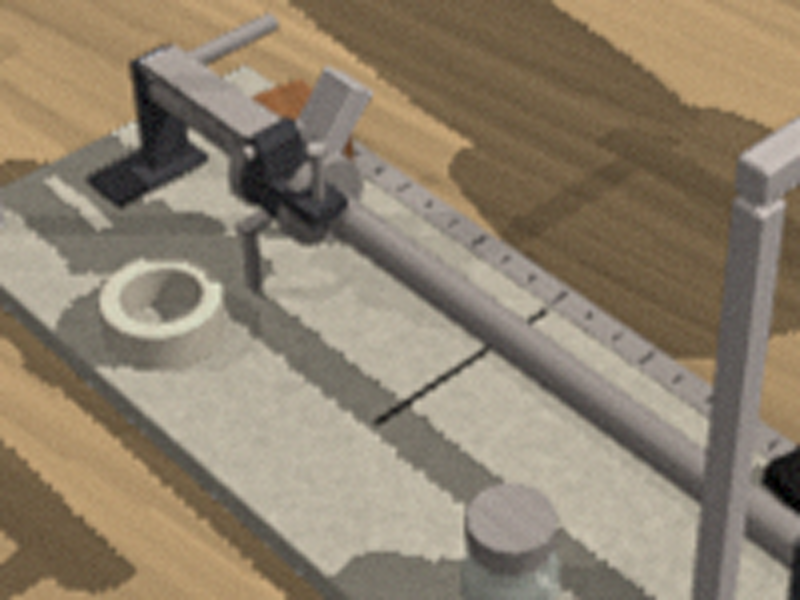

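View pics/c2.png

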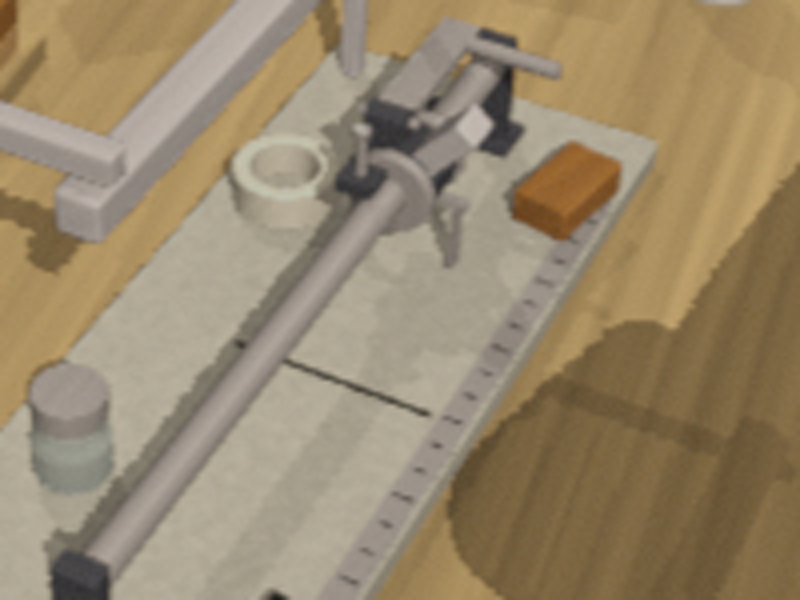

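```bash
python3 - <<'E'
from h import *
p=capture('scene'); q=capture('side')
A=onz(p,(284,320.2),18);B=onz(p,(326.5,293),18);print('scene line',A,B,np.linalg.norm(A-B))
C=onz(q,(329.2,275.7),18);D=onz(q,(377.2,293),18);print('side line',C,D,np.linalg.norm(C-D))
for a,b in((A,B),(C,D)):
    d=a-b;print(np.degrees(np.arctan2(d[1],d[0])),(a+b)/2)
print('ptr front side',onz(q,(382.7,255.7),21)); print('back scene',onz(p,(253.4,287.2),21))
E
```

```text
scene line [650.27456519 -29.32900573  18.        ] [540.64253275 -13.2245825   18.        ] 110.8085510500831
side line [649.97583185 -30.55741117  18.        ] [540.22170367 -18.21708552  18.        ] 110.44569837168865
-8.356711421442645 [595.45854897 -21.27679411  18.        ]
-6.415171015299462 [595.09876776 -24.38724835  18.        ]
ptr front side [ 562.92061392 -129.49743443   21.        ]
back scene [ 623.43459515 -135.75188617   21.        ]
```

Call:
send_rows:
  rows: "0.6 -2 0 0 0.5;0.6 -4 0 0 1;0.6 -4 0 0 1;0.6 -4 0 0 1"

```text
time_s: 1.7
eef_pos: [166.0, 498.0, 270.9]
ee_rot: [0.591, -0.388, 0.591, 0.388]
force: [-0.3, 0.1, -0.5]
grip_width: 0.601
```

```bash
python3 - <<'E'
from h import *
s=ctrl.sense(); print(s['joints'],s['eef_pos']); print(rot(s['ee_rot']).round(3))
p=capture('wrist'); save(p,'w0'); print(p['mount'].round(3),p['intrinsics'])
E
```

```text
[ 1.02559760e+00  2.86972940e-01  1.42896943e+00 -5.62328707e-06
  1.42580415e+00 -1.36990373e-01] [166.01197712 497.97303292 270.8681332 ]
[[-0.    -0.918  0.397]
 [-0.     0.397  0.918]
 [-1.     0.    -0.   ]]
[[-1.00000e-03 -2.80000e-01  9.60000e-01 -1.42822e+02]
 [ 0.00000e+00 -9.60000e-01 -2.80000e-01  7.08780e+01]
 [ 1.00000e+00 -0.00000e+00  1.00000e-03  3.30000e-01]
 [ 0.00000e+00  0.00000e+00  0.00000e+00  1.00000e+00]] [[421.75602928   0.         313.34905127]
 [  0.         421.75602928 236.63347491]
 [  0.           0.           1.        ]]
```

View pics/w0.png

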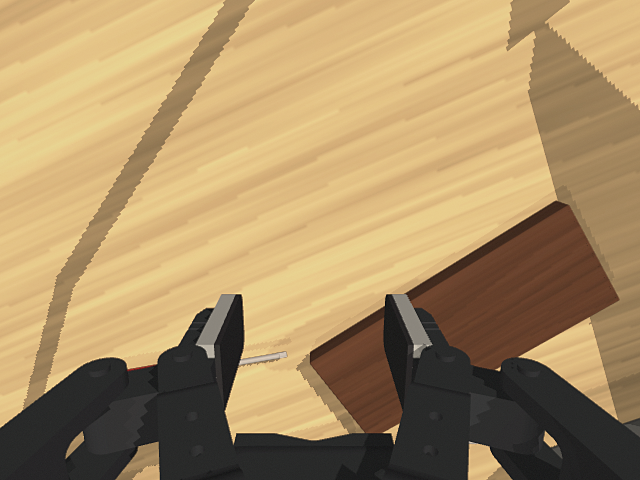

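Call:
send_rows:
  rows: "0.6 -8 -6 -5 0;0.6 -12 -10 -8 0;0.6 -16 -14 -12 0;0.6 -18 -18 -15 0;0.6 -21 -22 -18 0;0.6 -22.9 -26 -21.5 0;0.6 -22.9 -30 -25 0;0.6 -22.9 -34 -28 0;0.6 -22.9 -38 -31.4 0;0.6 -22.9 -42 -34.7 0;0.6 -22.9 -45 -37.2 0;0.6 -22.9 -48 -39.7 0"

```text
time_s: 2.95
eef_pos: [409.2, 19.5, 494.9]
ee_rot: [0.591, -0.388, 0.591, 0.388]
force: [0.5, 1.6, 0.6]
grip_width: 0.601
```

Call:
send_rows:
  rows: "0.6 0 0 0 -1;0.6 0 0 0 -2;0.6 0 0 0 -3.2;0.6 0 0 0 -3.2;0.6 0 0 0 -3.2"

```text
time_s: 3.45
eef_pos: [408.7, 21.7, 494.9]
ee_rot: [0.532, -0.466, 0.532, 0.466]
force: [-0.0, -0.5, 0.4]
grip_width: 0.597
```

```bash
python3 - <<'E'
from h import *
s=ctrl.sense(); print(s['time_s'],s['joints'],s['eef_pos']); print(rot(s['ee_rot']).round(3))
E
```

```text
3.45 [-2.35201060e-01  1.97922705e-02  1.17399993e+00 -1.42685619e-05
  1.94887499e+00 -1.67383533e+00] [408.65262936  21.66119957 494.88740482]
[[-0.001 -0.991  0.132]
 [ 0.     0.132  0.991]
 [-1.     0.001  0.   ]]
```

Call:
send_rows:
  rows: "0.6 0 -4 3 0;0.6 0 -8 4 0;0.6 0 -12 4.5 0;0.6 0 -16 4.5 0;0.6 0 -20 4.5 0;0.6 0 -24 4.5 0;0.6 0 -28 4.5 0;0.6 0 -32 4.5 0;0.6 0 -36 4.5 0;0.6 0 -40 4.5 0;0.6 0 -44 4.5 0;0.6 0 -48 4.5 0"

```text
time_s: 4.65
eef_pos: [701.7, 11.4, 415.2]
ee_rot: [0.539, -0.473, 0.524, 0.46]
force: [0.0, 0.0, -0.4]
grip_width: 0.599
```

```bash
python3 - <<'E'
from h import *
s=ctrl.sense(); print(s['time_s'],s['joints'],s['eef_pos']); print(rot(s['ee_rot']).round(3))
E
```

```text
4.65 [-0.15195902  0.83458938  0.18650751  0.00519223  2.09155791 -1.59022831] [701.74042465  11.35483825 415.23461947]
[[ 0.029 -0.991  0.129]
 [ 0.     0.13   0.992]
 [-1.    -0.029  0.004]]
```

Call:
send_rows:
  rows: "0.6 0 0 0 0;0.6 0 0 0 0"

```text
time_s: 4.85
eef_pos: [701.4, 11.5, 415.2]
ee_rot: [0.539, -0.473, 0.524, 0.46]
force: [-0.2, -0.3, 0.5]
grip_width: 0.601
```

```bash
python3 - <<'E'
from h import *
s=ctrl.sense(); print(s['time_s'],s['joints'],s['eef_pos']); print(rot(s['ee_rot']).round(4))
E
```

```text
4.85 [-0.15187661  0.83458087  0.18665778  0.0052065   2.09301376 -1.59013957] [701.35875335  11.47316206 415.17498476]
[[ 2.770e-02 -9.912e-01  1.295e-01]
 [ 3.000e-04  1.295e-01  9.916e-01]
 [-9.996e-01 -2.740e-02  3.900e-03]]
```

Call:
send_rows:
  rows: "0.6 -4 -8 0 0;0.6 -8 -16 0 0;0.6 -12 -24 0 0"

```text
time_s: 5.15
eef_pos: [713.4, -3.3, 408.5]
ee_rot: [0.546, -0.479, 0.516, 0.453]
force: [0.1, -0.2, 0.1]
grip_width: 0.6
```

```bash
cat > st.py <<'E'
from h import *
s=ctrl.sense(); print(s['time_s'],s['joints'].round(4),s['eef_pos'].round(1)); M=rot(s['ee_rot']);print(M.round(4).tolist())
x=M[:,0];print('tilt',np.degrees(np.arccos(-x[2])).round(2),'az',np.degrees(np.arctan2(x[1],x[0])).round(2))
E
python3 st.py
```

```text
5.15 [-0.1719  0.8444  0.1872  0.011   2.0544 -1.6072] [713.4  -3.3 408.5]
[[0.0563, -0.99, 0.1296], [0.0001, 0.1298, 0.9915], [-0.9984, -0.0558, 0.0074]]
tilt 3.23 az 0.12
```

Call:
send_rows:
  rows: "0.6 -8 -24 6 0"

```text
time_s: 5.25
eef_pos: [723.7, 1.2, 403.1]
ee_rot: [0.553, -0.485, 0.51, 0.447]
force: [0.4, 0.3, -0.5]
grip_width: 0.599
```

```bash
python3 st.py
```

```text
5.25 [-0.1645  0.853   0.187   0.0147  2.0208 -1.5968] [723.7   1.2 403.1]
[[0.0818, -0.988, 0.1307], [-0.0002, 0.1312, 0.9914], [-0.9966, -0.0811, 0.0106]]
tilt 4.69 az -0.11
```

Call:
send_rows:
  rows: "0.6 -12 -24 6 0;0.6 -12 -24 6 0"

```text
time_s: 5.45
eef_pos: [731.5, 11.4, 403.1]
ee_rot: [0.56, -0.491, 0.501, 0.44]
force: [0.0, 0.4, -0.5]
grip_width: 0.602
```

```bash
python3 st.py
```

```text
5.45 [-0.1502  0.854   0.1871  0.019   1.9909 -1.5826] [731.5  11.4 403.1]
[[0.1108, -0.9855, 0.1285], [0.0008, 0.1294, 0.9916], [-0.9938, -0.1097, 0.0151]]
tilt 6.36 az 0.43
```

Call:
send_rows:
  rows: "0.6 0 0 -4 0;0.6 0 0 -8.5 0;0.6 0 0 -12.6 0;0.6 0 0 -12.6 0"

```text
time_s: 5.85
eef_pos: [714.1, -119.0, 400.7]
ee_rot: [0.561, -0.49, 0.503, 0.439]
force: [0.3, -0.0, 0.0]
grip_width: 0.593
```

Call:
send_rows:
  rows: "0.6 -12 -24 0 0"

```text
time_s: 5.95
eef_pos: [724.8, -115.2, 407.3]
ee_rot: [0.565, -0.496, 0.496, 0.434]
force: [0.7, -0.6, 1.0]
grip_width: 0.599
```

Call:
send_rows:
  rows: "0.6 -12 -24 0 0"

```text
time_s: 6.05
eef_pos: [730.9, -113.9, 408.2]
ee_rot: [0.57, -0.502, 0.49, 0.428]
force: [0.6, 0.3, -1.4]
grip_width: 0.602
```

Call:
send_rows:
  rows: "0.6 -12 -24 0 0"

```text
time_s: 6.15
eef_pos: [735.6, -113.4, 416.0]
ee_rot: [0.576, -0.511, 0.482, 0.418]
force: [0.4, 0.2, 0.7]
grip_width: 0.599
```

```bash
python3 st.py
```

```text
6.15 [-0.3271  0.8396  0.187   0.0529  1.9327 -1.745 ] [ 735.6 -113.4  416. ]
[[0.1868, -0.974, 0.128], [-0.0111, 0.1282, 0.9917], [-0.9823, -0.1867, 0.0131]]
tilt 10.79 az -3.4
```

Call:
send_rows:
  rows: "0.6 -10 -24 0 0"

```text
time_s: 6.25
eef_pos: [741.1, -113.3, 420.4]
ee_rot: [0.582, -0.518, 0.474, 0.409]
force: [0.1, 0.8, -0.0]
grip_width: 0.601
```

Call:
send_rows:
  rows: "0.6 -10 -24 0 0"

```text
time_s: 6.35
eef_pos: [746.3, -113.6, 423.8]
ee_rot: [0.587, -0.525, 0.468, 0.401]
force: [0.8, 0.2, -0.5]
grip_width: 0.602
```

Call:
send_rows:
  rows: "0.6 -8 -24 0 0"

```text
time_s: 6.45
eef_pos: [752.8, -114.0, 425.9]
ee_rot: [0.593, -0.531, 0.461, 0.393]
force: [0.2, 0.1, -1.3]
grip_width: 0.601
```

Call:
send_rows:
  rows: "0.6 -8 -24 0 0"

```text
time_s: 6.55
eef_pos: [758.9, -114.4, 428.1]
ee_rot: [0.598, -0.537, 0.454, 0.385]
force: [0.3, -0.5, -0.1]
grip_width: 0.598
```

Call:
send_rows:
  rows: "0.6 -6 -24 0 0"

```text
time_s: 6.65
eef_pos: [766.2, -114.8, 429.6]
ee_rot: [0.603, -0.543, 0.447, 0.377]
force: [0.1, -0.4, 0.5]
grip_width: 0.597
```

Call:
send_rows:
  rows: "0.6 -6 -24 0 0"

```text
time_s: 6.75
eef_pos: [772.9, -115.2, 431.4]
ee_rot: [0.608, -0.549, 0.439, 0.369]
force: [0.8, 0.1, -0.9]
grip_width: 0.6
```

```bash
python3 st.py
```

```text
6.75 [-0.3224  0.833   0.1877  0.0774  1.7774 -1.7322] [ 772.9 -115.2  431.4]
[[0.342, -0.9307, 0.1296], [-0.0344, 0.1254, 0.9915], [-0.9391, -0.3435, 0.0108]]
tilt 20.1 az -5.75
```

Call:
send_rows:
  rows: "0.6 -6 -24 -1 0"

```text
time_s: 6.85
eef_pos: [778.6, -117.2, 434.9]
ee_rot: [0.613, -0.555, 0.432, 0.36]
force: [0.3, -0.5, -0.6]
grip_width: 0.596
```

Call:
send_rows:
  rows: "0.6 -5 -24 -1 0"

```text
time_s: 6.95
eef_pos: [784.5, -119.6, 438.6]
ee_rot: [0.618, -0.561, 0.424, 0.351]
force: [-0.1, 0.2, 0.7]
grip_width: 0.601
```

Call:
send_rows:
  rows: "0.6 -5 -24 -1 0"

```text
time_s: 7.05
eef_pos: [789.9, -121.7, 442.7]
ee_rot: [0.623, -0.567, 0.416, 0.342]
force: [0.4, 0.4, -0.2]
grip_width: 0.599
```

Call:
send_rows:
  rows: "0.6 -4 -24 -1 0"

```text
time_s: 7.15
eef_pos: [795.6, -123.7, 446.9]
ee_rot: [0.627, -0.573, 0.408, 0.333]
force: [0.1, -0.1, -0.9]
grip_width: 0.602
```

Call:
send_rows:
  rows: "0.6 -4 -24 -1 0"

```text
time_s: 7.25
eef_pos: [800.7, -125.6, 451.5]
ee_rot: [0.632, -0.579, 0.401, 0.324]
force: [-0.4, -0.9, -0.1]
grip_width: 0.599
```

Call:
send_rows:
  rows: "0.6 -3 -24 -1 0"

```text
time_s: 7.35
eef_pos: [806.1, -127.4, 456.2]
ee_rot: [0.636, -0.585, 0.392, 0.315]
force: [0.2, -0.6, 0.0]
grip_width: 0.596
```

Call:
send_rows:
  rows: "0.6 -3 -24 -1 0"

```text
time_s: 7.45
eef_pos: [810.9, -129.1, 461.4]
ee_rot: [0.64, -0.59, 0.384, 0.306]
force: [-0.8, -0.3, -0.1]
grip_width: 0.6
```

Call:
send_rows:
  rows: "0.6 -2 -24 -1 0"

```text
time_s: 7.55
eef_pos: [816.0, -130.9, 466.7]
ee_rot: [0.645, -0.596, 0.376, 0.296]
force: [0.1, -0.1, -0.6]
grip_width: 0.6
```

```bash
python3 st.py
```

```text
7.55 [-0.3366  0.8192  0.1874  0.1164  1.5686 -1.7397] [ 816.  -130.9  466.7]
[[0.5415, -0.8303, 0.1317], [-0.0664, 0.1139, 0.9913], [-0.8381, -0.5455, 0.0065]]
tilt 33.06 az -6.99
```

Call:
send_rows:
  rows: "0.6 -2 -24 -2 0"

```text
time_s: 7.65
eef_pos: [820.2, -134.2, 472.3]
ee_rot: [0.649, -0.601, 0.368, 0.287]
force: [-0.4, 0.3, -1.0]
grip_width: 0.597
```

Call:
send_rows:
  rows: "0.6 -2 -24 -2 0"

```text
time_s: 7.75
eef_pos: [823.6, -137.9, 479.3]
ee_rot: [0.652, -0.607, 0.36, 0.278]
force: [-0.0, -0.6, -0.1]
grip_width: 0.599
```

```bash
cat >> h.py <<'E'
def to(tgt):
    s=ctrl.sense(); d=rot(s['ee_rot']).T@(np.array(tgt)-s['eef_pos']); return (d/10).round(2)
E
python3 st.py; python3 -c "
from h import *
print(to([400,-100,480]),to([476,-120,228]))"
```

```text
7.75 [-0.3456  0.8124  0.1876  0.1296  1.5204 -1.7467] [ 823.6 -137.9  479.3]
[[0.587, -0.7986, 0.1326], [-0.0742, 0.11, 0.9912], [-0.8062, -0.5917, 0.0053]]
tilt 36.28 az -7.2
[-25.2   34.2   -1.86] [-0.28 42.82 -2.96]
```

Call:
send_rows:
  rows: "0.6 -2.8 3.8 -0.2 0;0.6 -5.6 7.6 -0.4 0;0.6 -8.4 11.4 -0.6 0;0.6 -11.2 15.2 -0.8 0;0.6 -14 19 -1 0;0.6 -16.8 22.8 -1.2 0;0.6 -19.6 26.6 -1.4 0;0.6 -22.4 30.4 -1.6 0;0.6 -25.2 34.2 -1.9 0;0.6 -25.2 34.2 -1.9 0"

```text
time_s: 8.75
eef_pos: [397.2, -99.2, 481.6]
ee_rot: [0.652, -0.608, 0.36, 0.277]
force: [0.6, -0.2, 0.4]
grip_width: 0.599
```

```bash
python3 st.py; python3 -c "
from h import *
print(to([410,-110,300]))"
```

```text
8.75 [-0.7761 -0.3726  1.6514  0.3749  1.3475 -2.1991] [397.2 -99.2 481.6]
[[0.5879, -0.7979, 0.133], [-0.0767, 0.1087, 0.9911], [-0.8053, -0.5929, 0.0027]]
tilt 36.36 az -7.43
[15.46  9.63 -0.95]
```

Call:
send_rows:
  rows: "0.6 3.9 2.4 -0.2 0;0.6 7.8 4.8 -0.5 0;0.6 11.6 7.2 -0.7 0;0.6 15.4 9.6 -0.9 0;0.6 15.4 9.6 -0.9 0"

```text
time_s: 9.25
eef_pos: [410.3, -108.8, 294.9]
ee_rot: [0.653, -0.603, 0.362, 0.281]
force: [0.1, 0.3, 0.8]
grip_width: 0.596
```

```bash
python3 st.py; python3 - <<'E'
from h import *
s=ctrl.sense(); M=rot(s['ee_rot']); p=capture('wrist'); save(p,'w1')
T=np.eye(4);T[:3,:3]=M;T[:3,3]=s['eef_pos']; p['view']=np.linalg.inv(T@p['mount'])
for t in ['mark','pointer','lug_mid','hinge_axis','pin_mid']:
    r=nets.spot_point(p,t)
    print(t,[(np.round(a['location'],1).tolist(),round(a['confidence'],2)) for a in r[:2]])
E
```

```text
9.25 [-0.7665 -0.2994  2.0738  0.4661  0.9011 -2.4061] [ 410.3 -108.8  294.9]
[[0.5803, -0.8035, 0.1331], [-0.0697, 0.1139, 0.991], [-0.8114, -0.5844, 0.0101]]
tilt 35.76 az -6.85
mark [([607.1, -26.8, 16.5], 0.69)]
pointer [([564.4, -126.7, 21.0], 0.76)]
lug_mid [([570.2, -131.1, 107.3], 0.74)]
hinge_axis [([562.1, -129.0, 103.4], 0.66)]
pin_mid [([548.2, -210.7, 110.5], 0.77)]
```

View pics/w1.png

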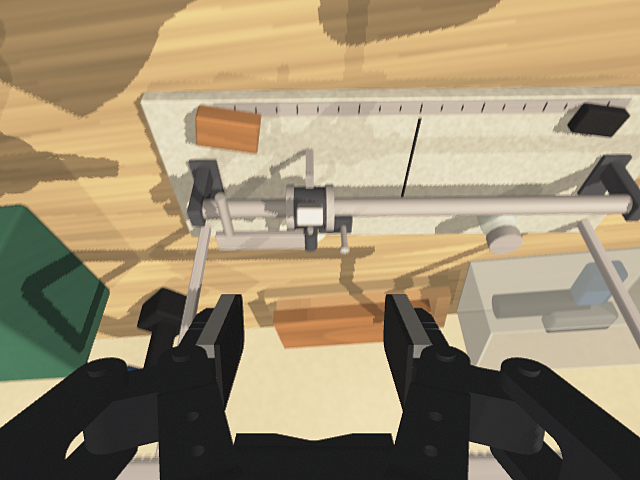

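```bash
python3 -c "
from h import *
print(to([486,-121,219]),to([573,-131,97.5]))"
```

```text
[11.08 -1.08 -0.1 ] [26.05 -0.93  0.03]
```

Call:
send_rows:
  rows: "0.6 4 -0.4 0 0;0.6 8 -0.8 0 0;0.6 12 -1 0 0;0.6 16 -1 0 0;0.6 18 -1 0 0;0.6 18 -1 0 0"

```text
time_s: 10.15
eef_pos: [525.9, -124.2, 158.8]
ee_rot: [0.652, -0.606, 0.36, 0.279]
force: [0.9, -0.2, 0.1]
grip_width: 0.598
```

```bash
python3 st.py; python3 - <<'E'
from h import *
print(to([573,-131,97.5]))
s=ctrl.sense(); M=rot(s['ee_rot']); p=capture('wrist'); save(p,'w2')
T=np.eye(4);T[:3,:3]=M;T[:3,3]=s['eef_pos']; p['view']=np.linalg.inv(T@p['mount'])
for t in ['mark','pointer','lug_mid','hinge_axis','pin_mid']:
    r=nets.spot_point(p,t)
    print(t,[(np.round(a['location'],1).tolist(),round(a['confidence'],2)) for a in r[:2]])
E
```

```text
10.15 [-0.5754  0.1777  2.031   0.6555  0.4356 -2.5427] [ 525.9 -124.2  158.8]
[[0.584, -0.801, 0.1318], [-0.0722, 0.1105, 0.9913], [-0.8086, -0.5884, 0.0067]]
tilt 36.04 az -7.05
[ 7.76 -0.24 -0.09]
mark [([605.9, -22.5, 18.3], 0.72)]
pointer []
lug_mid [([566.4, -131.4, 109.6], 0.74), ([563.3, -129.4, 104.0], 0.34)]
hinge_axis [([563.4, -128.5, 103.0], 0.86), ([565.7, -129.0, 107.8], 0.61)]
pin_mid [([549.6, -210.9, 109.6], 0.57)]
```

View pics/w2.png

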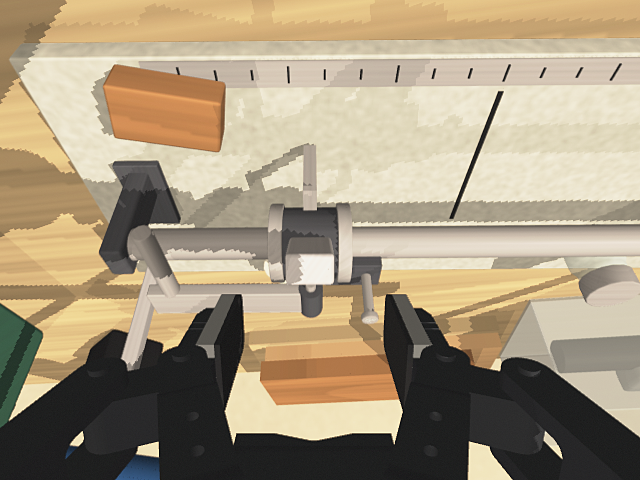

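Call:
send_rows:
  rows: "0.6 3 -0.1 -0.1 0;0.6 5.5 -0.2 -0.1 0;0.6 7 -0.2 -0.1 0;0.6 7.8 -0.2 -0.1 0;0.6 7.8 -0.2 -0.1 0"

```text
time_s: 10.95
eef_pos: [572.3, -131.4, 98.3]
ee_rot: [0.652, -0.606, 0.36, 0.278]
force: [-0.2, 0.4, -0.3]
grip_width: 0.595
```

```bash
python3 st.py; python3 - <<'E'
from h import *
s=ctrl.sense(); print(s['force']);M=rot(s['ee_rot']); p=capture('wrist'); save(p,'w3')
p=capture('side'); save(p,'s3')
E
```

```text
10.95 [-0.529   0.381   1.9583  0.8503  0.3134 -2.7191] [ 572.3 -131.4   98.3]
[[0.5853, -0.7999, 0.1325], [-0.0738, 0.1102, 0.9912], [-0.8074, -0.5899, 0.0055]]
tilt 36.16 az -7.19
[-0.15891489  0.3907864  -0.33978865]
```

View pics/w3.png

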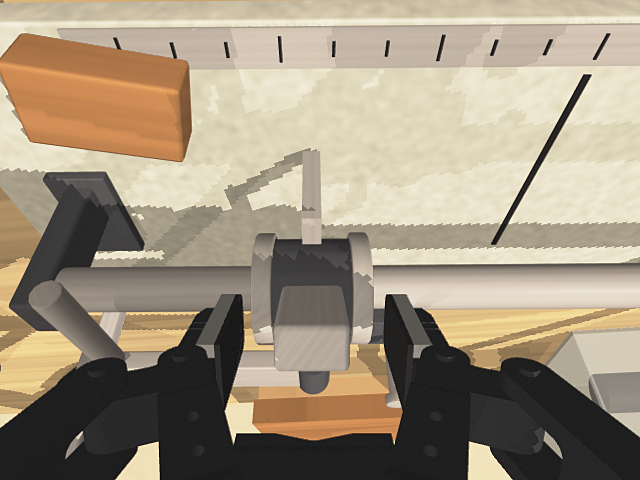

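View pics/s3.png

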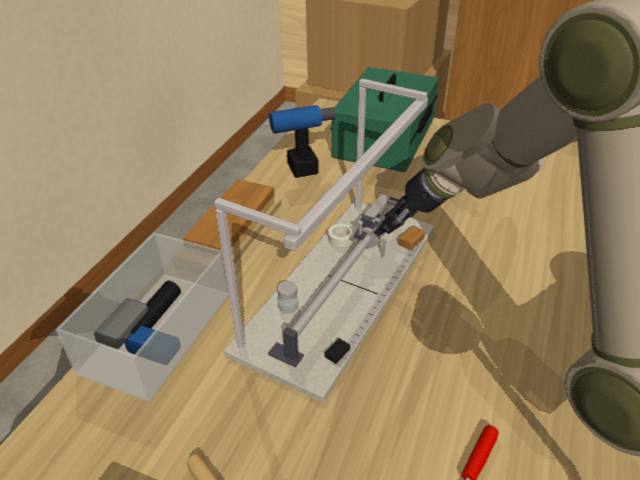

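Call:
send_rows:
  rows: "0.15 0 0 0 0;0.15 0 0 0 0;0.15 0 0 0 0;0.15 0 0 0 0;0.15 0 0 0 0"
  grip_force: 60

```text
time_s: 11.55
eef_pos: [572.2, -131.6, 99.3]
ee_rot: [0.652, -0.607, 0.36, 0.278]
force: [-7.7, -0.4, 8.6]
grip_width: 0.267
```

```bash
python3 st.py; python3 - <<'E'
from h import *
s=ctrl.sense(); print(s['force'],s['grip_width']*85);M=rot(s['ee_rot']); p=capture('wrist'); save(p,'w4')
E
```

```text
11.55 [-0.5294  0.3788  1.9589  0.8499  0.3132 -2.7191] [ 572.2 -131.6   99.3]
[[0.5863, -0.7991, 0.1326], [-0.0749, 0.1095, 0.9912], [-0.8066, -0.5911, 0.0044]]
tilt 36.23 az -7.28
[-7.65056717 -0.38157057  8.56026816] 22.68453322728301
```

View pics/w4.png

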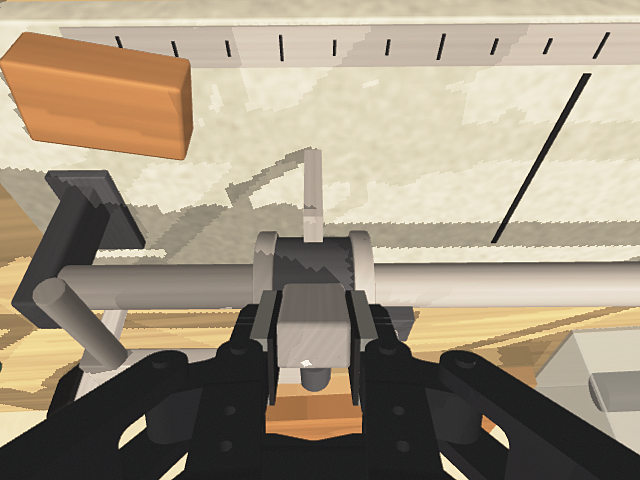

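Call:
send_rows:
  rows: "0.15 0 0 0.5 0;0.15 0 0 1.5 0;0.15 0 0 2.5 0;0.15 0 0 3.5 0;0.15 0 0 4.5 0;0.15 0 0 5 0;0.15 0 0 5 0"

```text
time_s: 12.3
eef_pos: [578.5, -81.9, 99.3]
ee_rot: [0.652, -0.607, 0.36, 0.278]
force: [-10.5, -2.1, 8.0]
grip_width: 0.269
```

```bash
python3 st.py; python3 - <<'E'
from h import *
s=ctrl.sense(); print(s['force'],s['grip_width']*85);M=rot(s['ee_rot']); p=capture('wrist'); save(p,'w5')
E
```

```text
12.3 [-0.4168  0.3722  1.9693  0.7408  0.2524 -2.5243] [578.5 -81.9  99.3]
[[0.586, -0.7994, 0.1327], [-0.0751, 0.1094, 0.9911], [-0.8068, -0.5908, 0.0041]]
tilt 36.22 az -7.31
[-10.50047621  -2.14199902   8.02346383] 22.845089593715965
```

View pics/w5.png

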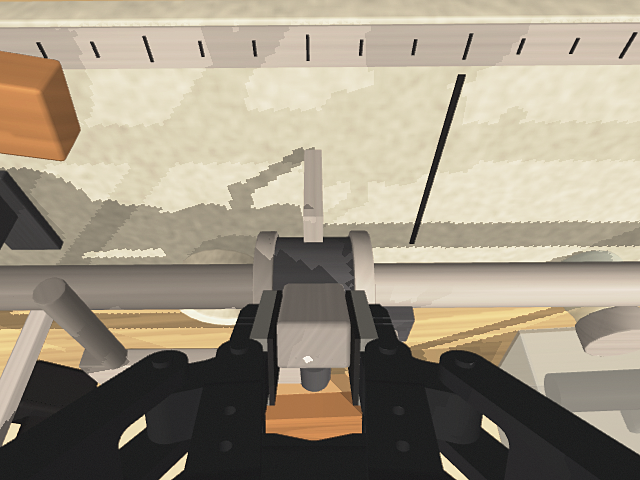

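```bash
cat > rem.py <<'E'
from h import *
import sys
# args: ptr u v, line u1 v1 u2 v2
a=list(map(float,sys.argv[1:7]))
s=ctrl.sense(); M=rot(s['ee_rot']); p=capture('wrist')
T=np.eye(4);T[:3,:3]=M;T[:3,3]=s['eef_pos']; p['view']=np.linalg.inv(T@p['mount'])
P=onz(p,a[:2],21);A=onz(p,a[2:4],18);B=onz(p,a[4:6],18)
d=A-B;print('ptr',P,'line',A,B,'az',np.degrees(np.arctan2(-d[1],-d[0])))
n=np.array([-d[1],d[0]])/np.hypot(d[0],d[1]); r=n@(A-P)[:2]; print('remaining',r)
E
python3 rem.py 312.5 149 461.5 75 412.5 243
```

```text
ptr [567.92591512 -80.15725632  21.        ] line [540.61709034 -16.00817069  18.        ] [652.96348151 -29.60783087  18.        ] az -6.90213768484683
remaining -60.402380773771284
```

Call:
send_rows:
  rows: "0.15 0 0 0.5 0;0.15 0 0 1.5 0;0.15 0 0 2.5 0;0.15 0 0 3.5 0;0.15 0 0 4.5 0;0.15 0 0 5.5 0;0.15 0 0 5.7 0;0.15 0 0 5.7 0"

```text
time_s: 13.2
eef_pos: [585.8, -25.2, 99.2]
ee_rot: [0.652, -0.606, 0.36, 0.278]
force: [-11.6, -2.2, 8.0]
grip_width: 0.27
```

```bash
python3 st.py; python3 - <<'E'
from h import *
s=ctrl.sense(); print(s['force'],s['grip_width']*85);M=rot(s['ee_rot']); p=capture('wrist'); save(p,'w6')
c=cv2.imread('pics/w6.png')[40:260,220:420]; cv2.imwrite('pics/w6c.png',cv2.resize(c,None,fx=2.7,fy=2.7,interpolation=cv2.INTER_CUBIC))
E
```

```text
13.2 [-0.2841  0.377   1.961   0.4838  0.2013 -2.1661] [585.8 -25.2  99.2]
[[0.5852, -0.8001, 0.1322], [-0.074, 0.1096, 0.9912], [-0.8075, -0.5898, 0.0049]]
tilt 36.15 az -7.21
[-11.60516528  -2.24088502   7.97538516] 22.94398668080589
```

View pics/w6c.png

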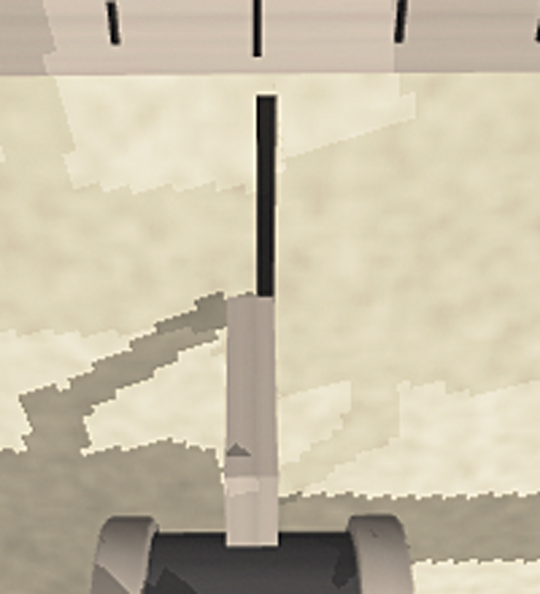

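Call:
send_rows:
  rows: "0.15 0 0 0.15 0;0.15 0 0 0.25 0;0.15 0 0 0.25 0;0.15 0 0 0.25 0"

```text
time_s: 13.65
eef_pos: [586.0, -23.3, 99.3]
ee_rot: [0.652, -0.606, 0.361, 0.278]
force: [-14.0, -6.0, 8.1]
grip_width: 0.269
```

```bash
python3 st.py; cat > w.py <<'E'
from h import *
import sys
n=sys.argv[1]
s=ctrl.sense(); print(s['force'],s['grip_width']*85); p=capture('wrist'); save(p,n)
c=cv2.imread('pics/'+n+'.png')[40:260,220:420]; cv2.imwrite('pics/'+n+'c.png',cv2.resize(c,None,fx=2.7,fy=2.7,interpolation=cv2.INTER_CUBIC))
E
python3 w.py w7
```

```text
13.65 [-0.2793  0.3774  1.9603  0.4687  0.1995 -2.1469] [586.  -23.3  99.3]
[[0.5852, -0.7999, 0.1329], [-0.0747, 0.11, 0.9911], [-0.8074, -0.5899, 0.0046]]
tilt 36.15 az -7.27
[-14.02466406  -5.97913802   8.0612055 ] 22.873323322000115
```

View pics/w7c.png

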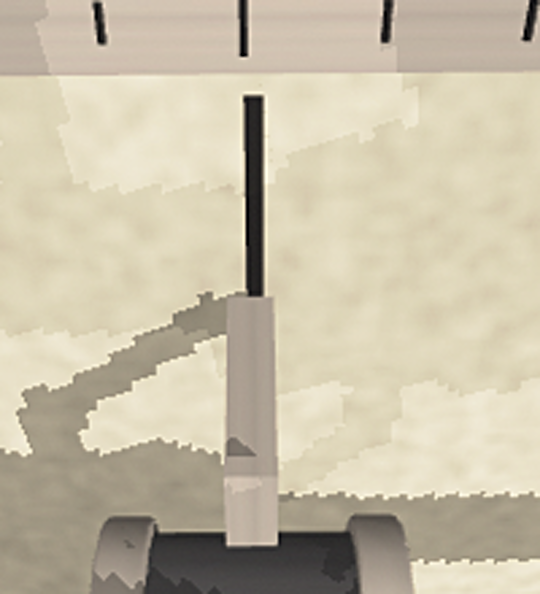

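Call:
send_rows:
  rows: "0.15 0 0 0.09 0;0.15 0 0 0.09 0;0.15 0 0 0.09 0"

```text
time_s: 14.0
eef_pos: [586.1, -22.5, 99.3]
ee_rot: [0.652, -0.606, 0.361, 0.278]
force: [-13.1, -5.1, 7.7]
grip_width: 0.267
```

```bash
python3 w.py w8
```

```text
[-13.06393116  -5.07135611   7.71895412] 22.659822533123116
```

View pics/w8c.png

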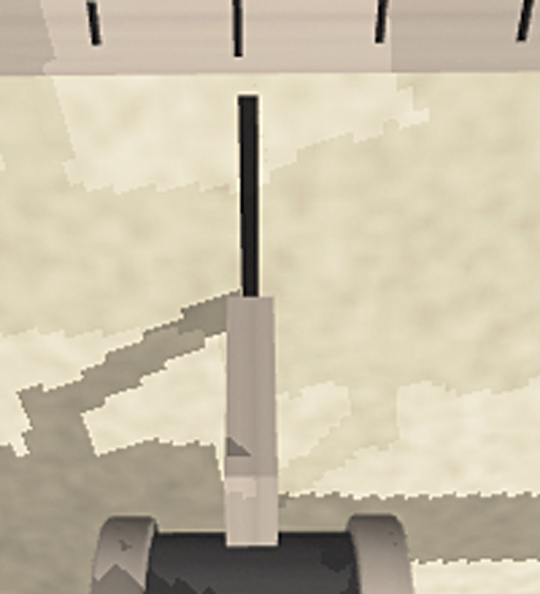

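Call:
send_rows:
  rows: "0.5 0 0 0 0;0.5 0 0 0 0;0.5 0 0 0 0;0.5 0 0 0 0"

```text
time_s: 14.45
eef_pos: [587.0, -21.8, 98.9]
ee_rot: [0.652, -0.606, 0.36, 0.278]
force: [0.7, -0.2, 0.4]
grip_width: 0.499
```

Call:
send_rows:
  rows: "0.5 -1.5 0 0 0;0.5 -4 0 0 0;0.5 -7 0 0 0;0.5 -10 0 0 0;0.5 -10 0 0 0"

```text
time_s: 14.95
eef_pos: [528.3, -14.4, 182.6]
ee_rot: [0.652, -0.607, 0.359, 0.277]
force: [1.0, -0.3, 0.2]
grip_width: 0.5
```

```bash
python3 st.py; python3 w.py w9; python3 - <<'E'
from h import *
s=ctrl.sense(); M=rot(s['ee_rot']); p=capture('wrist')
T=np.eye(4);T[:3,:3]=M;T[:3,3]=s['eef_pos']; p['view']=np.linalg.inv(T@p['mount'])
for t in ['mark','pointer','lug_mid','hinge_axis','pin_mid']:
    r=nets.spot_point(p,t)
    print(t,[(np.round(a['location'],1).tolist(),round(a['confidence'],2)) for a in r[:2]])
print('pred pin px',proj(p,np.array([564.6,-100.4,107])))
E
```

```text
14.95 [-0.3002  0.109   2.039   0.2813  0.3783 -1.9659] [528.3 -14.4 182.6]
[[0.5892, -0.7971, 0.1322], [-0.0751, 0.1089, 0.9912], [-0.8045, -0.594, 0.0044]]
tilt 36.44 az -7.26
[ 1.00135146 -0.26072516  0.22625486] 42.52470604638606
mark [([515.2, -207.6, 15.4], 0.48)]
pointer [([578.5, -16.6, 19.6], 0.66)]
lug_mid [([581.3, -22.2, 107.8], 0.6)]
hinge_axis [([575.1, -21.9, 104.2], 0.9)]
pin_mid [([562.0, -104.6, 109.4], 0.93)]
pred pin px [169.98095883 233.30915507]
```

View pics/w9.png

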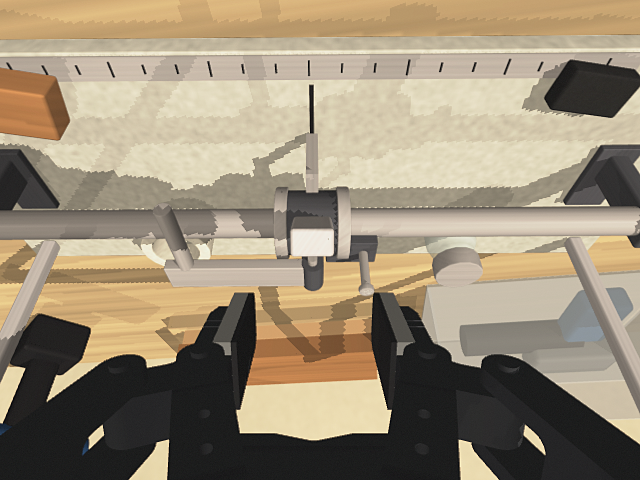

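```bash
python3 -c "
from h import *
print(to([538.7,-97.1,142.4]),to([574,-101.6,94.1]))"
```

```text
[ 4.13  0.4  -8.07] [10.13  0.36 -8.08]
```

Call:
send_rows:
  rows: "0.35 0.5 0.4 -4 0;0.35 1 0.4 -8 0;0.35 4 0.4 -8.1 0;0.35 4.1 0.4 -8.1 0;0.35 4.1 0.4 -8.1 0"

```text
time_s: 15.8
eef_pos: [538.1, -96.8, 142.9]
ee_rot: [0.652, -0.606, 0.361, 0.279]
force: [-0.5, -0.3, 0.8]
grip_width: 0.35
```

```bash
python3 st.py; python3 w.py w10; python3 -c "
from h import *
print(to([574,-101.6,94.1]))"
```

```text
15.8 [-0.4958  0.2182  2.033   0.6458  0.3634 -2.4795] [538.1 -96.8 142.9]
[[0.5838, -0.8011, 0.1319], [-0.0726, 0.1104, 0.9912], [-0.8087, -0.5882, 0.0063]]
tilt 36.03 az -7.09
[-0.5236512  -0.2760899   0.81894137] 29.753858846563258
[ 6.14  0.01 -0.07]
```

View pics/w10.png

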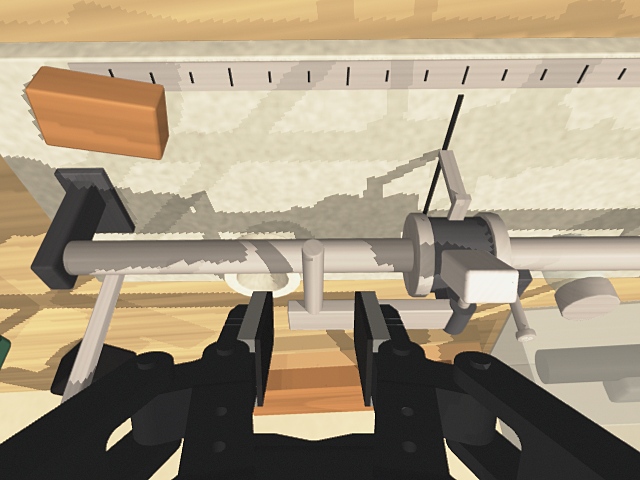

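Call:
send_rows:
  rows: "0.35 2 0 -0.03 0;0.35 4 0 -0.05 0;0.35 5.5 0 -0.05 0;0.35 6.1 0 -0.05 0;0.3 6.1 0 -0.05 0;0.25 6.1 0 -0.05 0;0.25 6.1 0 -0.05 0"

```text
time_s: 16.55
eef_pos: [574.1, -102.2, 95.4]
ee_rot: [0.652, -0.607, 0.36, 0.278]
force: [-0.1, 0.6, -0.1]
grip_width: 0.247
```

```bash
python3 st.py; python3 w.py w11
```

```text
16.55 [-0.466   0.3783  1.9747  0.8322  0.2699 -2.6544] [ 574.1 -102.2   95.4]
[[0.5863, -0.7992, 0.1322], [-0.0742, 0.1096, 0.9912], [-0.8067, -0.591, 0.0049]]
tilt 36.23 az -7.21
[-0.11703768  0.55318465 -0.05618411] 21.017251601835014
```

View pics/w11.png

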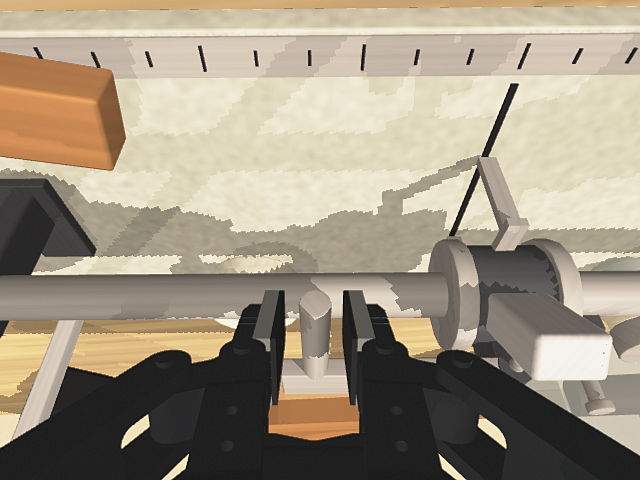

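```bash
python3 -c "
import cv2
c=cv2.imread('pics/w11.png')[270:410,225:405]; cv2.imwrite('pics/w11d.png',cv2.resize(c,None,fx=4,fy=4,interpolation=cv2.INTER_CUBIC))"
```

```text
(no output)
```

View pics/w11d.png

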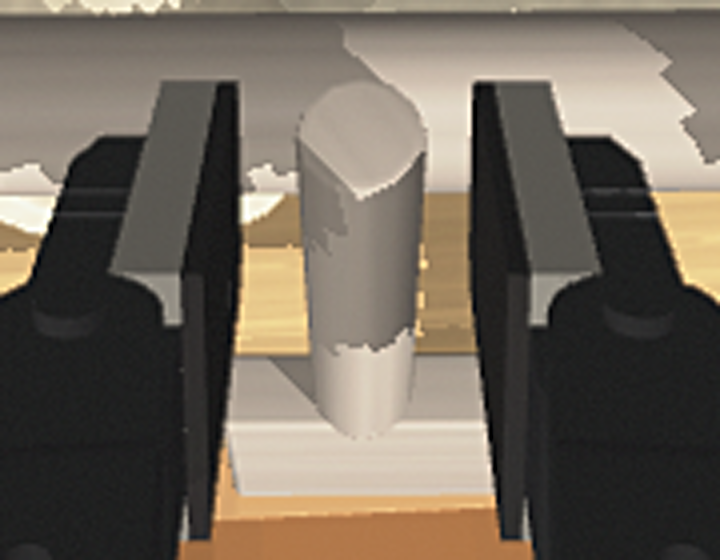

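Call:
send_rows:
  rows: "0.25 0 0 0.06 0;0.2 0 0 0.06 0;0.15 0 0 0.06 0;0.1 0 0 0.06 0;0.08 0 0 0.06 0;0.08 0 0 0.06 0;0.08 0 0 0.06 0"
  grip_force: 20

```text
time_s: 17.3
eef_pos: [574.2, -101.7, 94.5]
ee_rot: [0.652, -0.606, 0.36, 0.278]
force: [-1.5, 0.8, 1.6]
grip_width: 0.103
```

```bash
python3 st.py; python3 w.py w12; python3 -c "
import cv2
c=cv2.imread('pics/w12.png')[60:260,400:600]; cv2.imwrite('pics/w12d.png',cv2.resize(c,None,fx=3,fy=3,interpolation=cv2.INTER_CUBIC))"
```

```text
17.3 [-0.4648  0.3801  1.9745  0.8318  0.2689 -2.6529] [ 574.2 -101.7   94.5]
[[0.5854, -0.7998, 0.1324], [-0.0739, 0.11, 0.9912], [-0.8074, -0.59, 0.0053]]
tilt 36.16 az -7.19
[-1.52763333  0.80977373  1.6038374 ] 8.715668328767816
```

View pics/w12.png

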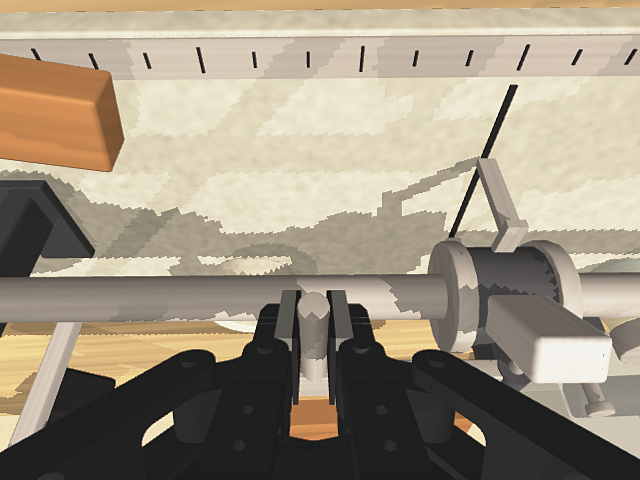

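```bash
cat > arc.py <<'E'
from h import *
import sys
t0,t1,st=map(float,sys.argv[1:4])
s=ctrl.sense();M=rot(s['ee_rot']); ym=np.array([.1264,.992,0]); 
f=lambda t:8*((1-np.cos(t))*ym+np.sin(t)*np.array([0,0,1]))
a=np.arange(t0+st,t1+1e-6,st) if t1>t0 else []
print(';'.join('0.08 %.2f %.2f %.2f 0'%tuple(M.T@(f(np.radians(t))-f(np.radians(t0)))) for t in a))
E
python3 arc.py 0 12 2; python3 arc.py 12 60 4;python3 arc.py 60 108 4
```

```text
0.08 -0.23 -0.16 0.01 0;0.08 -0.45 -0.33 0.02 0;0.08 -0.68 -0.49 0.05 0;0.08 -0.90 -0.66 0.08 0;0.08 -1.12 -0.82 0.13 0;0.08 -1.34 -0.98 0.18 0
0.08 -0.44 -0.32 0.14 0;0.08 -0.87 -0.63 0.31 0;0.08 -1.28 -0.93 0.53 0;0.08 -1.69 -1.23 0.77 0;0.08 -2.08 -1.51 1.05 0;0.08 -2.45 -1.78 1.37 0;0.08 -2.81 -2.04 1.72 0;0.08 -3.14 -2.28 2.09 0;0.08 -3.46 -2.51 2.49 0;0.08 -3.74 -2.71 2.92 0;0.08 -4.01 -2.90 3.38 0;0.08 -4.25 -3.08 3.85 0
0.08 -0.21 -0.15 0.49 0;0.08 -0.39 -0.28 1.01 0;0.08 -0.55 -0.39 1.53 0;0.08 -0.67 -0.48 2.07 0;0.08 -0.77 -0.54 2.62 0;0.08 -0.83 -0.58 3.17 0;0.08 -0.86 -0.60 3.73 0;0.08 -0.86 -0.59 4.28 0;0.08 -0.83 -0.57 4.84 0;0.08 -0.76 -0.52 5.39 0;0.08 -0.67 -0.44 5.94 0;0.08 -0.54 -0.35 6.48 0
```

Call:
send_rows:
  rows: "0.08 -0.23 -0.16 0.01 0;0.08 -0.45 -0.33 0.02 0;0.08 -0.68 -0.49 0.05 0;0.08 -0.9 -0.66 0.08 0;0.08 -1.12 -0.82 0.13 0;0.08 -1.34 -0.98 0.18 0;0.08 -1.34 -0.98 0.18 0"

```text
time_s: 18.05
eef_pos: [574.4, -100.2, 111.4]
ee_rot: [0.652, -0.606, 0.36, 0.278]
force: [-1.3, -2.0, -0.7]
grip_width: 0.11
```

```bash
python3 st.py; python3 w.py w13; python3 arc.py 12 60 4
```

```text
18.05 [-0.461   0.3468  1.9632  0.7206  0.2984 -2.5344] [ 574.4 -100.2  111.4]
[[0.5856, -0.7997, 0.1326], [-0.0743, 0.1099, 0.9912], [-0.8072, -0.5903, 0.005]]
tilt 36.18 az -7.23
[-1.33158928 -2.02915161 -0.74940551] 9.327941686241422
0.08 -0.44 -0.32 0.14 0;0.08 -0.87 -0.63 0.31 0;0.08 -1.28 -0.93 0.52 0;0.08 -1.69 -1.23 0.77 0;0.08 -2.08 -1.51 1.05 0;0.08 -2.45 -1.78 1.37 0;0.08 -2.81 -2.04 1.71 0;0.08 -3.14 -2.28 2.09 0;0.08 -3.46 -2.51 2.49 0;0.08 -3.75 -2.72 2.92 0;0.08 -4.01 -2.91 3.38 0;0.08 -4.25 -3.08 3.85 0
```

View pics/w13.png

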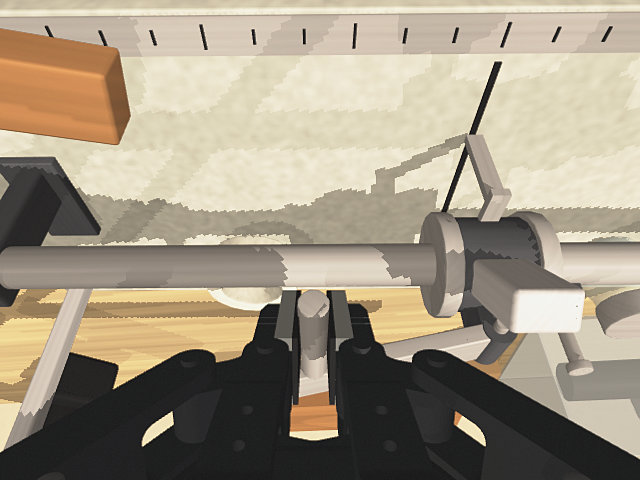

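Call:
send_rows:
  rows: "0.08 -0.44 -0.32 0.14 0;0.08 -0.87 -0.63 0.31 0;0.08 -1.28 -0.93 0.52 0;0.08 -1.69 -1.23 0.77 0;0.08 -2.08 -1.51 1.05 0;0.08 -2.45 -1.78 1.37 0;0.08 -2.81 -2.04 1.71 0;0.08 -3.14 -2.28 2.09 0;0.08 -3.46 -2.51 2.49 0;0.08 -3.75 -2.72 2.92 0;0.08 -4.01 -2.91 3.38 0;0.08 -4.25 -3.08 3.85 0"

```text
time_s: 19.3
eef_pos: [579.7, -63.1, 165.2]
ee_rot: [0.652, -0.607, 0.36, 0.277]
force: [-6.9, -6.7, 7.3]
grip_width: 0.108
```

```bash
python3 st.py; python3 w.py w14; python3 arc.py 60 108 4; python3 -c "
from h import *
save(capture('side'),'s14')"
```

```text
19.3 [-0.3738  0.2512  1.9161  0.3956  0.3816 -2.133 ] [579.7 -63.1 165.2]
[[0.5874, -0.7982, 0.1336], [-0.0763, 0.1098, 0.991], [-0.8057, -0.5924, 0.0036]]
tilt 36.33 az -7.4
[-6.90277862 -6.72951665  7.3193718 ] 9.19698948817995
0.08 -0.21 -0.15 0.49 0;0.08 -0.40 -0.28 1.00 0;0.08 -0.55 -0.39 1.53 0;0.08 -0.67 -0.48 2.07 0;0.08 -0.77 -0.54 2.61 0;0.08 -0.83 -0.59 3.17 0;0.08 -0.86 -0.60 3.72 0;0.08 -0.86 -0.60 4.28 0;0.08 -0.83 -0.57 4.84 0;0.08 -0.77 -0.52 5.39 0;0.08 -0.68 -0.45 5.94 0;0.08 -0.55 -0.35 6.47 0
```

View pics/w14.png

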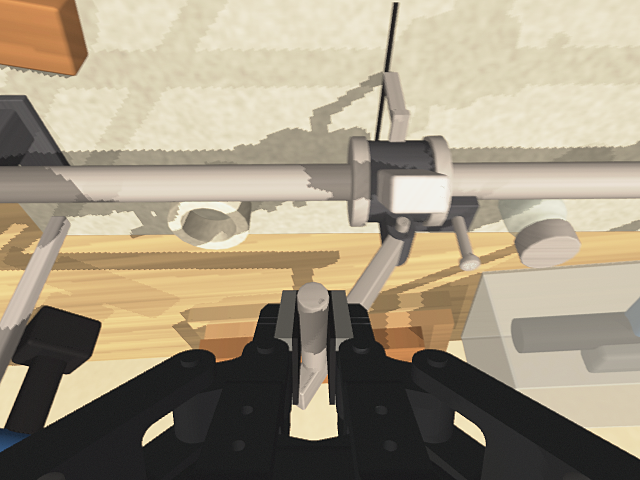

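View pics/s14.png

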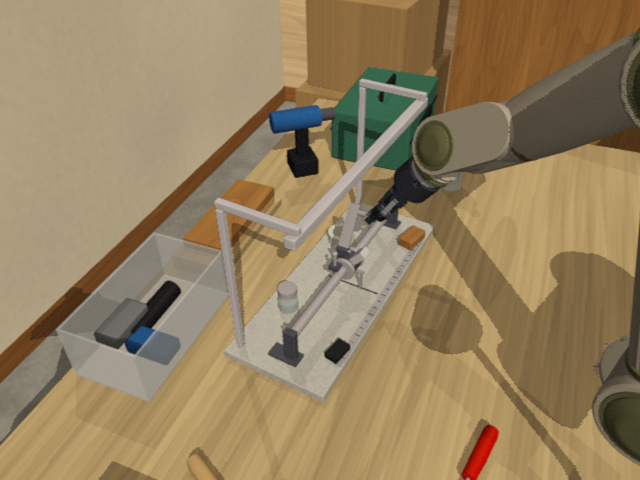

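Call:
send_rows:
  rows: "0.08 -0.1 -0.07 0 0;0.08 -0.16 -0.12 0 0;0.08 -0.16 -0.12 0 0"

```text
time_s: 19.7
eef_pos: [579.5, -62.2, 165.9]
ee_rot: [0.652, -0.606, 0.36, 0.278]
force: [2.2, -0.3, -0.3]
grip_width: 0.105
```

```bash
python3 st.py|head -1; python3 -c "
from h import *
print(ctrl.sense()['force'])"
```

```text
19.7 [-0.3729  0.2498  1.9145  0.3924  0.3872 -2.1286] [579.5 -62.2 165.9]
[ 2.23917872 -0.26538307 -0.33625932]
```

Call:
send_rows:
  rows: "0.08 -0.21 -0.15 0.49 0;0.08 -0.4 -0.28 1 0;0.08 -0.55 -0.39 1.53 0;0.08 -0.67 -0.48 2.07 0;0.08 -0.77 -0.54 2.61 0;0.08 -0.83 -0.59 3.17 0;0.08 -0.83 -0.59 3.17 0"

```text
time_s: 20.4
eef_pos: [583.7, -30.1, 176.6]
ee_rot: [0.652, -0.607, 0.36, 0.278]
force: [-0.6, -1.9, 5.4]
grip_width: 0.109
```

```bash
python3 st.py;  python3 w.py w15; python3 arc.py 84 120 4
```

```text
20.4 [-0.2973  0.2373  1.8973  0.2668  0.3946 -1.9484] [583.7 -30.1 176.6]
[[0.5863, -0.7993, 0.1318], [-0.0736, 0.1095, 0.9913], [-0.8067, -0.5909, 0.0054]]
tilt 36.22 az -7.16
[-0.57167531 -1.85542487  5.43602649] 9.280256059634015
0.08 -0.03 -0.02 0.56 0;0.08 -0.03 -0.01 1.12 0;0.08 0.00 0.01 1.67 0;0.08 0.06 0.06 2.22 0;0.08 0.16 0.14 2.77 0;0.08 0.28 0.23 3.31 0;0.08 0.44 0.35 3.83 0;0.08 0.62 0.49 4.34 0;0.08 0.83 0.64 4.83 0
```

View pics/w15.png

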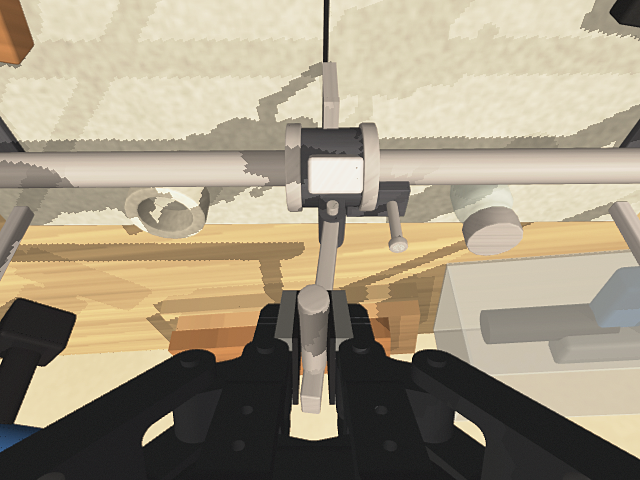

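```bash
python3 -c "
import cv2
c=cv2.imread('pics/w15.png')[0:150,240:420]; cv2.imwrite('pics/w15d.png',cv2.resize(c,None,fx=4,fy=4,interpolation=cv2.INTER_CUBIC))"
```

```text
(no output)
```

View pics/w15d.png

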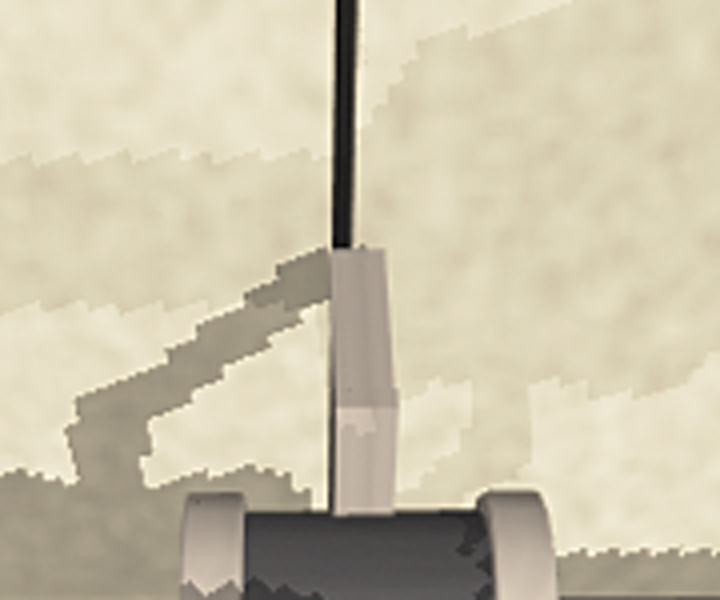

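```bash
cat > arc2.py <<'E'
from h import *
import sys
cy,cz=map(float,sys.argv[1:3]); ths=list(map(float,sys.argv[3:]))
s=ctrl.sense();M=rot(s['ee_rot']); ym=np.array([.1264,.992,0]); S=np.array([574.2,-101.7,94.5])
d=s['eef_pos']-S; print('y %.1f z %.1f xoff %.1f force %s th %.1f R %.1f'%(d@ym,d[2],d@[.992,-.1264,0],s['force'].round(1),np.degrees(np.arctan2(d[2]-cz,cy-d@ym)),np.hypot(d[2]-cz,cy-d@ym)))
o=[]
for t in ths:
    t=np.radians(t); P=S+(cy-80*np.cos(t))*ym+np.array([0,0,cz+80*np.sin(t)])
    v=P-s['eef_pos']; v-= (v@np.array([.992,-.1264,0]))*np.array([.992,-.1264,0])
    o.append('0.08 %.2f %.2f %.2f 0'%tuple(M.T@v/10))
print(';'.join(o))
E
python3 arc2.py 82.4 2.7 86 90 94 98 102 106 106
```

```text
y 72.0 z 82.0 xoff 0.4 force [-0.4 -1.2  6.2] th 82.5 R 80.0
0.08 -0.04 -0.03 0.49 0;0.08 -0.06 -0.03 1.05 0;0.08 -0.04 -0.02 1.60 0;0.08 0.01 0.02 2.16 0;0.08 0.09 0.08 2.71 0;0.08 0.20 0.17 3.25 0;0.08 0.20 0.17 3.25 0
```

Call:
send_rows:
  rows: "0.08 -0.08 -0.06 0.49 0;0.08 -0.12 -0.08 1.05 0;0.08 -0.12 -0.08 1.6 0;0.08 -0.07 -0.04 2.16 0;0.08 0.01 0.02 2.71 0;0.08 0.12 0.11 3.25 0;0.08 0.12 0.11 3.25 0"

```text
time_s: 21.15
eef_pos: [587.5, 2.2, 174.4]
ee_rot: [0.652, -0.606, 0.36, 0.279]
force: [2.0, 0.1, 2.3]
grip_width: 0.109
```

```bash
python3 arc2.py 82.4 2.7 110 114 118 122 126 126; python3 w.py w16; python3 -c "
import cv2
c=cv2.imread('pics/w16.png')[0:300,150:450]; cv2.imwrite('pics/w16d.png',cv2.resize(c,None,fx=2,fy=2,interpolation=cv2.INTER_CUBIC))"
```

```text
y 104.8 z 79.9 xoff 0.1 force [2.  0.1 2.3] th 106.2 R 80.3
0.08 0.16 0.12 0.50 0;0.08 0.33 0.25 1.01 0;0.08 0.53 0.40 1.51 0;0.08 0.75 0.56 2.00 0;0.08 1.01 0.75 2.46 0;0.08 1.01 0.75 2.46 0
[2.04193101 0.09541465 2.26695133] 9.307337662336776
```

View pics/w16d.png

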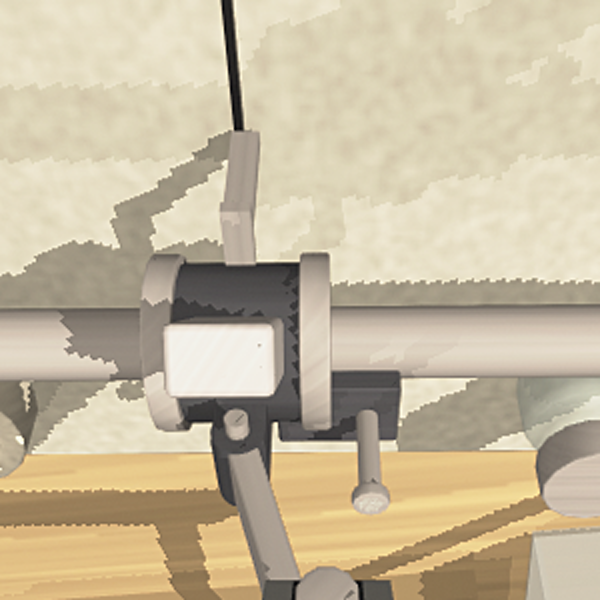

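Call:
send_rows:
  rows: "0.08 0.16 0.12 0.5 0;0.08 0.33 0.25 1.01 0;0.08 0.53 0.4 1.51 0;0.08 0.75 0.56 2 0;0.08 0.85 0.63 2.2 0;0.08 0.85 0.63 2.2 0"

```text
time_s: 21.8
eef_pos: [590.2, 23.7, 163.8]
ee_rot: [0.652, -0.606, 0.36, 0.279]
force: [0.6, -0.3, 1.3]
grip_width: 0.107
```

```bash
python3 st.py; python3 arc2.py 82.4 2.7 128 ; python3 w.py w17; python3 -c "
import cv2
c=cv2.imread('pics/w17.png')[0:300,100:400]; cv2.imwrite('pics/w17d.png',cv2.resize(c,None,fx=2,fy=2,interpolation=cv2.INTER_CUBIC))"
```

```text
21.8 [-0.1696  0.2745  1.8869  0.0763  0.3513 -1.6692] [590.2  23.7 163.8]
[[0.5848, -0.8003, 0.1321], [-0.0735, 0.1099, 0.9912], [-0.8078, -0.5894, 0.0054]]
tilt 36.12 az -7.16
y 126.5 z 69.3 xoff 0.0 force [ 0.6 -0.3  1.3] th 123.5 R 79.8
0.08 0.29 0.21 0.52 0
[ 0.56868018 -0.29153308  1.33445663] 9.058494298697301
```

View pics/w17d.png

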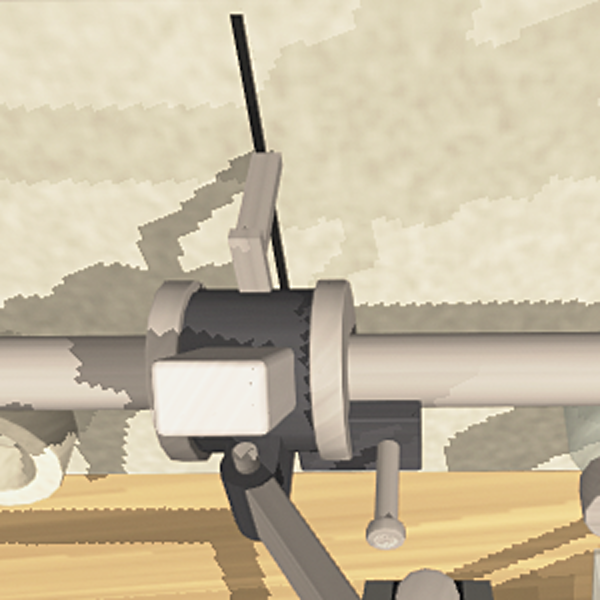

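```bash
python3 rem.py 233.5 76.2 218.7 7.5 242.3 143.5
```

```text
ptr [576.12117424 -18.58253381  21.        ] line [540.35266605 -16.17171701  18.        ] [626.06462028 -27.37284165  18.        ] az -7.445410692263911
remaining 2.2444470462990247
```

Call:
send_rows:
  rows: "0.08 0.08 0.06 -0.1 0;0.08 0.16 0.12 -0.2 0;0.08 0.24 0.18 -0.3 0;0.08 0.24 0.18 -0.3 0"

```text
time_s: 22.3
eef_pos: [590.2, 21.2, 162.7]
ee_rot: [0.653, -0.607, 0.359, 0.278]
force: [-4.6, 9.7, 12.7]
grip_width: 0.101
```

```bash
python3 arc2.py 82.4 2.7 128 ; cat > z.py <<'E'
import cv2,sys
n,x,y=sys.argv[1],int(sys.argv[2]),int(sys.argv[3])
c=cv2.imread('pics/%s.png'%n)[y:y+200,x:x+200]; cv2.imwrite('pics/%sd.png'%n,cv2.resize(c,None,fx=3,fy=3,interpolation=cv2.INTER_CUBIC))
E
python3 w.py w18; python3 z.py w18 150 0
```

```text
y 123.9 z 68.2 xoff 0.4 force [-4.6  9.7 12.7] th 122.4 R 77.5
0.08 0.20 0.15 0.77 0
[-4.55409737  9.68076363 12.73401186] 8.596728455849192
```

View pics/w18d.png

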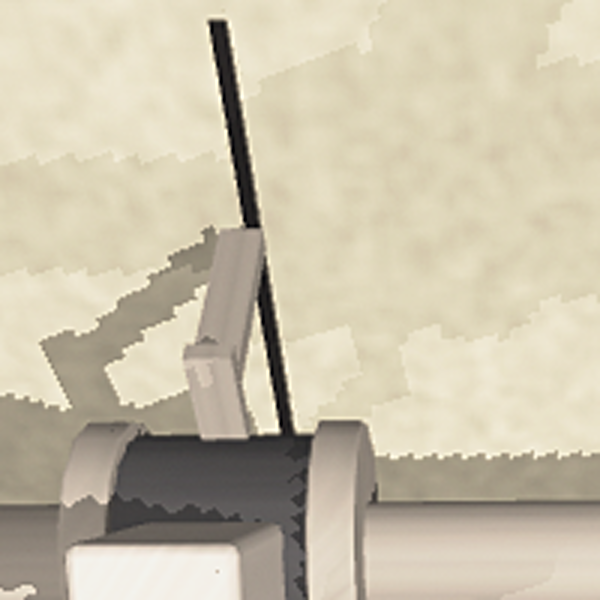

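```bash
python3 rem.py 230.7 76.5 222.8 7.2 246.2 143.8
```

```text
ptr [575.85248273 -22.10254029  21.        ] line [540.43780157 -16.05010459  18.        ] [626.2837129  -26.79024053  18.        ] az -7.131191596551963
remaining -1.60917908453955
```

Call:
send_rows:
  rows: "0.08 -0.1 -0.07 0.07 0;0.08 -0.2 -0.14 0.13 0;0.08 -0.29 -0.21 0.2 0;0.08 -0.29 -0.21 0.2 0"

```text
time_s: 22.8
eef_pos: [589.7, 21.3, 163.2]
ee_rot: [0.652, -0.606, 0.362, 0.279]
force: [7.9, -7.3, -9.1]
grip_width: 0.102
```

```bash
python3 arc2.py 78.6 2.7 128 ; python3 w.py w19; python3 z.py w19 150 0
```

```text
y 123.9 z 68.7 xoff -0.1 force [ 7.9 -7.3 -9.1] th 124.5 R 80.1
0.08 0.24 0.18 0.39 0
[ 7.92687677 -7.33257883 -9.09529657] 8.67776153859466
```

View pics/w19d.png

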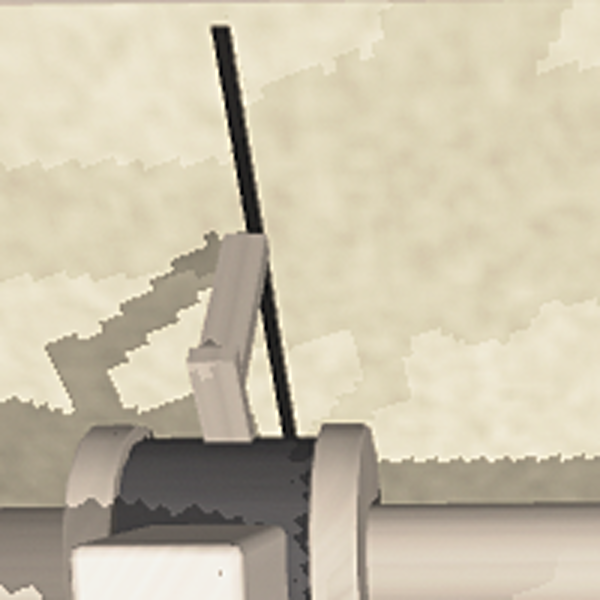

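Call:
send_rows:
  rows: "0.08 -0.02 -0.01 0.07 0;0.08 -0.04 -0.03 0.14 0;0.08 -0.04 -0.03 0.16 0;0.08 -0.04 -0.03 0.16 0"

```text
time_s: 23.25
eef_pos: [589.8, 22.5, 163.1]
ee_rot: [0.651, -0.606, 0.362, 0.279]
force: [8.8, -8.9, -13.4]
grip_width: 0.105
```

```bash
python3 arc2.py 78.6 2.7 128 ; python3 w.py w20; python3 z.py w20 150 0
```

```text
y 125.2 z 68.6 xoff -0.3 force [  8.8  -8.9 -13.4] th 125.2 R 80.7
0.08 0.23 0.17 0.27 0
[  8.8076698   -8.89236124 -13.41937409] 8.919107729716139
```

View pics/w20d.png

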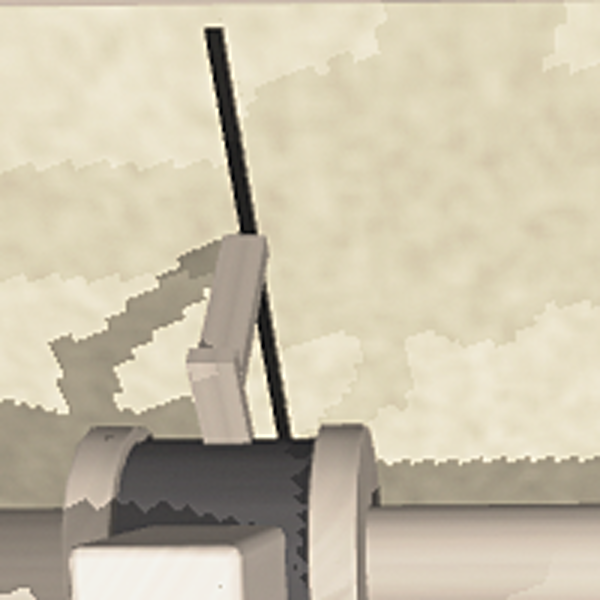

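```bash
python3 rem.py 231.7 78.3 220.8 9.8 244.5 144.7; python3 rem.py 231.2 78.0 221.2 7.2 244.5 144.7
```

```text
ptr [575.84054708 -20.81357887  21.        ] line [540.32593425 -16.31567045  18.        ] [625.54485286 -27.08690438  18.        ] az -7.203693279355797
remaining -0.00897225100003224
ptr [575.60765144 -21.04619185  21.        ] line [539.13552026 -15.74721599  18.        ] [625.52683029 -27.0920522   18.        ] az -7.481227010511724
remaining -0.505148446136236
```

Call:
send_rows:
  rows: "0.08 0.08 0.06 -0.02 0;0.08 0.16 0.12 -0.04 0;0.08 0.16 0.12 -0.04 0"

```text
time_s: 23.7
eef_pos: [590.1, 23.1, 162.6]
ee_rot: [0.652, -0.606, 0.361, 0.279]
force: [4.5, -3.7, -5.6]
grip_width: 0.106
```

```bash
python3 arc2.py 80.2 2.7 127 129; python3 w.py w21; python3 z.py w21 150 0
```

```text
y 125.8 z 68.1 xoff -0.0 force [ 4.5 -3.7 -5.6] th 124.9 R 79.7
0.08 0.12 0.09 0.26 0;0.08 0.26 0.19 0.47 0
[ 4.53958358 -3.69124691 -5.59461585] 8.986496376245944
```

View pics/w21.png

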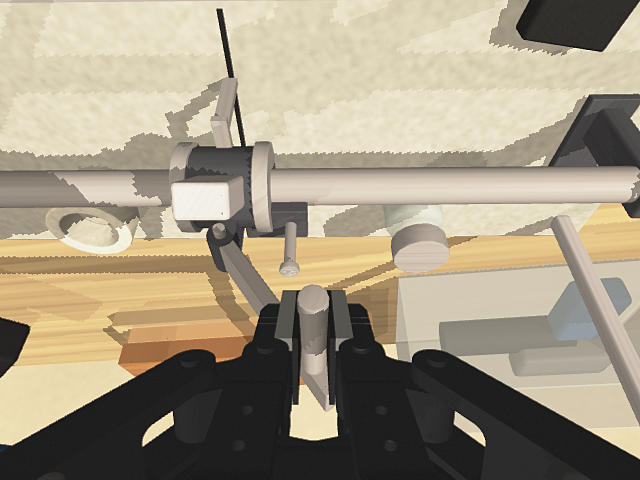

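View pics/w21d.png

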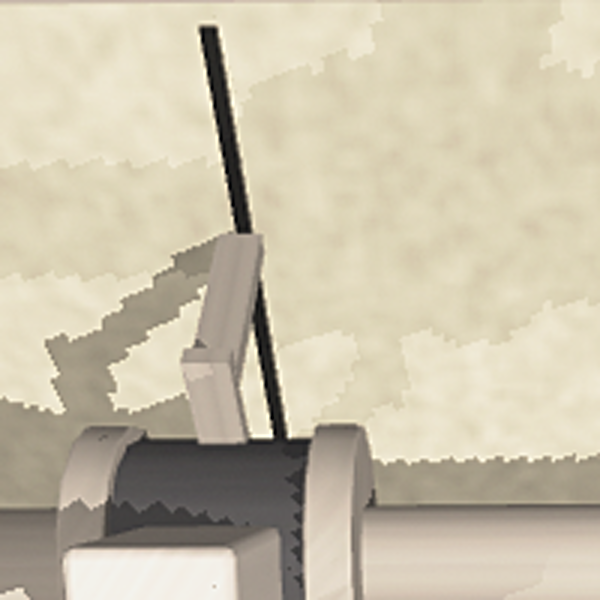

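Call:
send_rows:
  rows: "0.08 0.09 0.07 0.1 0;0.08 0.18 0.13 0.24 0;0.08 0.25 0.19 0.35 0;0.08 0.32 0.23 0.45 0;0.08 0.32 0.23 0.45 0"

```text
time_s: 24.25
eef_pos: [590.8, 28.1, 159.0]
ee_rot: [0.652, -0.606, 0.361, 0.279]
force: [3.5, -5.2, -2.8]
grip_width: 0.103
```

```bash
python3 arc2.py 80.2 2.7 131 133 135; python3 w.py w22; python3 z.py w22 150 0
```

```text
y 130.8 z 64.5 xoff 0.0 force [ 3.5 -5.2 -2.8] th 129.3 R 79.9
0.08 0.12 0.09 0.19 0;0.08 0.27 0.20 0.39 0;0.08 0.43 0.32 0.59 0
[ 3.45444801 -5.2071556  -2.80837091] 8.746195232608445
```

View pics/w22.png

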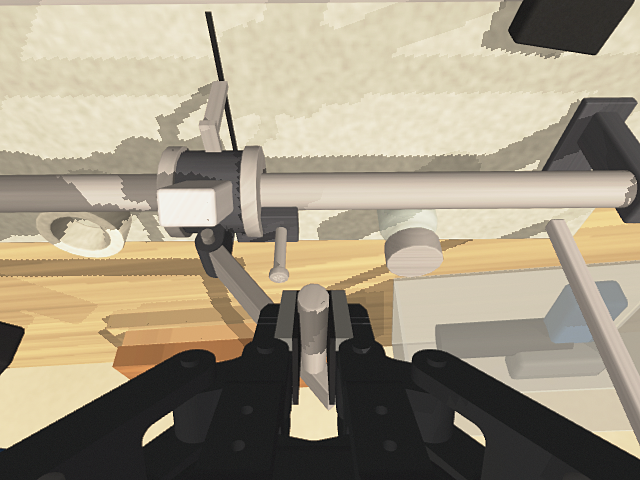

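Call:
send_rows:
  rows: "0.08 0.08 0.06 0.05 0;0.08 0.15 0.11 0.15 0;0.08 0.22 0.17 0.25 0;0.08 0.3 0.22 0.35 0;0.08 0.3 0.22 0.35 0"

```text
time_s: 24.8
eef_pos: [591.4, 31.8, 155.6]
ee_rot: [0.652, -0.606, 0.36, 0.278]
force: [1.0, -0.5, -0.3]
grip_width: 0.11
```

```bash
python3 arc2.py 80.2 2.7 134 136 138; python3 w.py w23; python3 z.py w23 150 120
```

```text
y 134.6 z 61.1 xoff 0.2 force [ 1.  -0.5 -0.3] th 133.0 R 79.9
0.08 0.07 0.05 0.11 0;0.08 0.23 0.17 0.31 0;0.08 0.40 0.29 0.50 0
[ 1.04477105 -0.48373897 -0.29213257] 9.337290857590359
```

View pics/w23d.png

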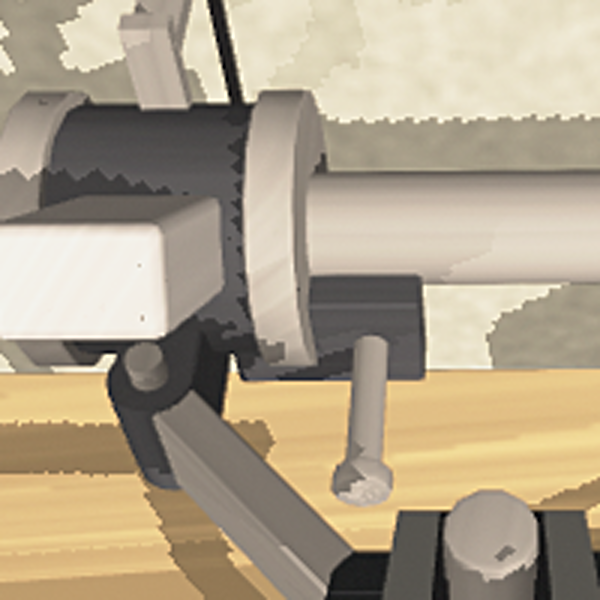

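Call:
send_rows:
  rows: "0.08 0.07 0.05 0.11 0;0.08 0.15 0.11 0.21 0;0.08 0.23 0.17 0.31 0;0.08 0.31 0.23 0.4 0;0.08 0.4 0.29 0.5 0;0.08 0.4 0.29 0.5 0"

```text
time_s: 25.45
eef_pos: [592.0, 36.6, 150.5]
ee_rot: [0.652, -0.606, 0.36, 0.278]
force: [0.6, 0.2, 0.2]
grip_width: 0.107
```

```bash
python3 arc2.py 80.2 2.7 139 140 141 142 143 144; python3 w.py w24; python3 z.py w24 150 120
```

```text
y 139.5 z 56.0 xoff 0.2 force [0.6 0.2 0.2] th 138.0 R 79.7
0.08 0.07 0.05 0.11 0;0.08 0.15 0.11 0.20 0;0.08 0.24 0.18 0.29 0;0.08 0.33 0.24 0.38 0;0.08 0.42 0.31 0.46 0;0.08 0.51 0.38 0.54 0
[0.56807033 0.15966989 0.23372893] 9.05780153160824
```

View pics/w24d.png

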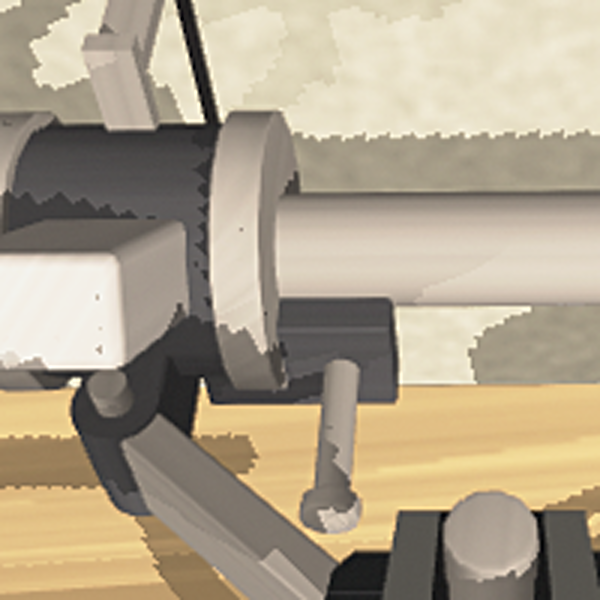

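Call:
send_rows:
  rows: "0.08 0.07 0.05 0.11 0;0.08 0.15 0.11 0.2 0;0.08 0.24 0.18 0.29 0;0.08 0.24 0.18 0.29 0"

```text
time_s: 25.9
eef_pos: [592.4, 39.4, 147.5]
ee_rot: [0.652, -0.606, 0.36, 0.278]
force: [1.0, -2.0, -1.0]
grip_width: 0.105
```

```bash
python3 arc2.py 80.2 2.7 142 143 144 145 146; python3 w.py w25; python3 z.py w25 150 120
```

```text
y 142.2 z 53.0 xoff 0.2 force [ 1. -2. -1.] th 141.0 R 79.9
0.08 0.08 0.06 0.10 0;0.08 0.17 0.13 0.18 0;0.08 0.26 0.19 0.27 0;0.08 0.36 0.26 0.35 0;0.08 0.45 0.33 0.43 0
[ 0.95945541 -1.97541487 -1.04162624] 8.925111984020702
```

View pics/w25d.png

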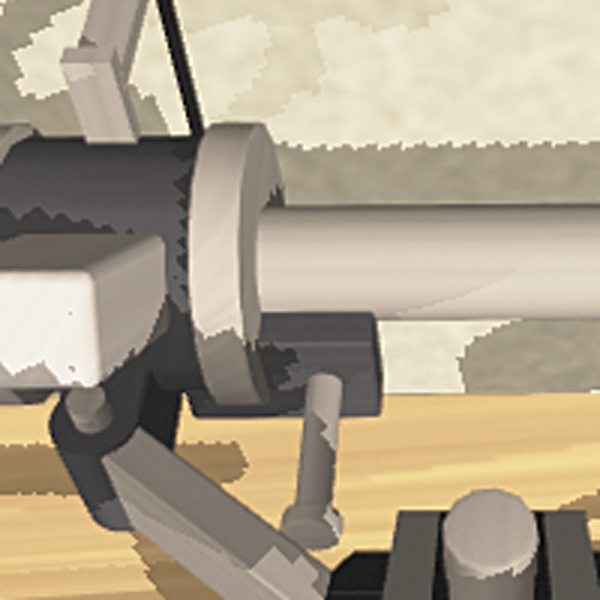

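Call:
send_rows:
  rows: "0.08 0.04 0.03 0.04 0;0.08 0.08 0.06 0.08 0;0.08 0.13 0.1 0.12 0;0.08 0.17 0.13 0.16 0;0.08 0.17 0.13 0.16 0"

```text
time_s: 26.45
eef_pos: [592.6, 41.0, 145.5]
ee_rot: [0.652, -0.606, 0.36, 0.278]
force: [0.8, -2.6, -1.3]
grip_width: 0.107
```

```bash
python3 arc2.py 80.2 2.7 144 145 146; python3 w.py w26; python3 z.py w26 150 120
```

```text
y 143.9 z 51.0 xoff 0.2 force [ 0.8 -2.6 -1.3] th 142.8 R 80.0
0.08 0.11 0.08 0.10 0;0.08 0.20 0.15 0.18 0;0.08 0.29 0.21 0.26 0
[ 0.80073869 -2.61021472 -1.34363858] 9.113848215121504
```

View pics/w26d.png

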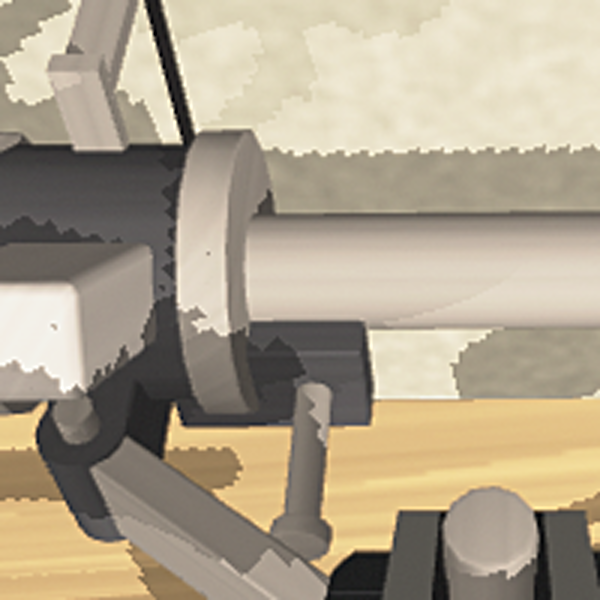

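Call:
send_rows:
  rows: "0.08 0.05 0.04 0.03 0;0.08 0.1 0.07 0.07 0;0.08 0.14 0.1 0.1 0;0.08 0.14 0.1 0.1 0"

```text
time_s: 26.9
eef_pos: [592.8, 42.2, 144.0]
ee_rot: [0.652, -0.606, 0.36, 0.278]
force: [-1.4, -0.3, 0.1]
grip_width: 0.105
```

```bash
python3 arc2.py 80.2 2.7 145 146 147; python3 w.py w27; python3 z.py w27 150 120
```

```text
y 145.1 z 49.5 xoff 0.2 force [-1.4 -0.3  0.1] th 144.2 R 80.0
0.08 0.07 0.05 0.06 0;0.08 0.16 0.12 0.14 0;0.08 0.26 0.19 0.22 0
[-1.42466678 -0.25569415  0.08656825] 8.923739400041567
```

View pics/w27d.png

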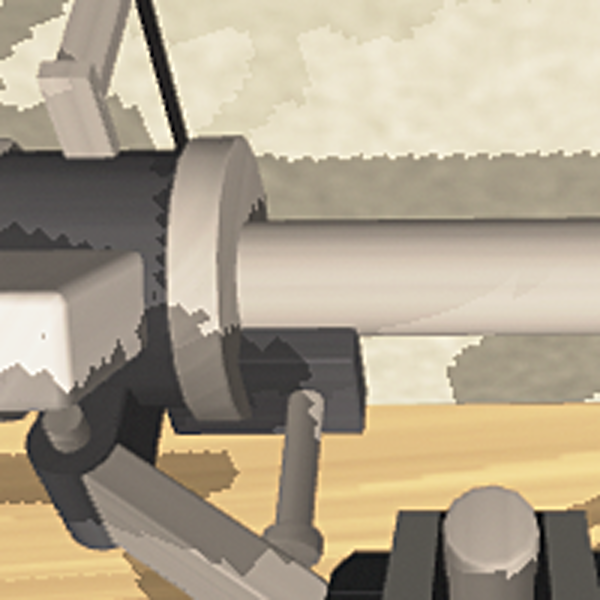

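Call:
send_rows:
  rows: "0.08 0.05 0.04 0.04 0;0.08 0.1 0.07 0.09 0;0.08 0.15 0.11 0.13 0;0.08 0.15 0.11 0.13 0"

```text
time_s: 27.35
eef_pos: [593.0, 43.4, 142.0]
ee_rot: [0.652, -0.606, 0.36, 0.278]
force: [-2.0, 0.4, 0.7]
grip_width: 0.111
```

```bash
python3 arc2.py 80.2 2.7 147 148 149
```

```text
y 146.3 z 47.5 xoff 0.3 force [-2.   0.4  0.7] th 145.8 R 79.9
0.08 0.10 0.08 0.10 0;0.08 0.20 0.15 0.17 0;0.08 0.29 0.22 0.25 0
```

Call:
send_rows:
  rows: "0.08 0.04 0.03 0.03 0;0.08 0.08 0.06 0.06 0;0.08 0.08 0.06 0.06 0"

```text
time_s: 27.65
eef_pos: [593.1, 43.9, 141.2]
ee_rot: [0.652, -0.606, 0.36, 0.278]
force: [-1.5, 0.1, 3.1]
grip_width: 0.101
```

```bash
python3 arc2.py 80.2 2.7 147 148 149; python3 w.py w28; python3 z.py w28 150 120
```

```text
y 146.8 z 46.7 xoff 0.3 force [-1.5  0.1  3.1] th 146.6 R 79.9
0.08 0.04 0.03 0.05 0;0.08 0.13 0.10 0.12 0;0.08 0.23 0.17 0.19 0
[-1.49049733  0.09367401  3.1460911 ] 8.622688360931383
```

View pics/w28d.png

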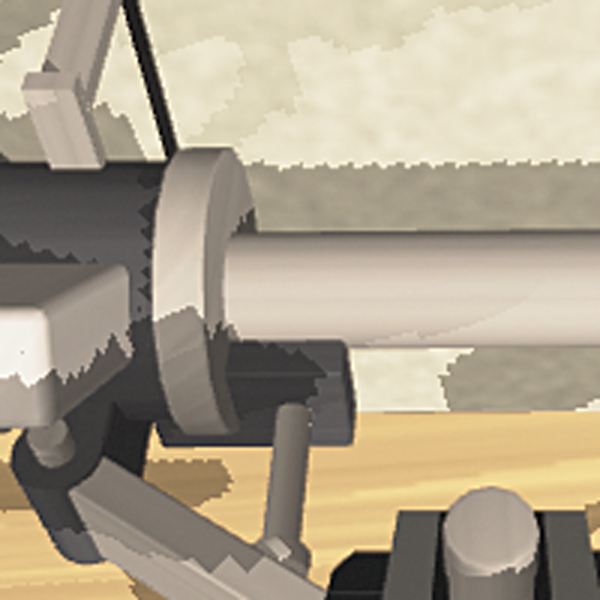

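Call:
send_rows:
  rows: "0.08 0.03 0.02 0.02 0;0.08 0.06 0.05 0.05 0;0.08 0.06 0.05 0.05 0"

```text
time_s: 28.0
eef_pos: [593.1, 44.3, 140.4]
ee_rot: [0.652, -0.606, 0.36, 0.278]
force: [-2.1, 1.2, 4.7]
grip_width: 0.111
```

```bash
python3 arc2.py 80.2 2.7 147 148 149
```

```text
y 147.3 z 45.9 xoff 0.3 force [-2.1  1.2  4.7] th 147.2 R 79.8
0.08 -0.03 -0.02 0.00 0;0.08 0.07 0.05 0.08 0;0.08 0.16 0.12 0.15 0
```

Call:
send_rows:
  rows: "0.08 0.04 0.03 0.02 0;0.08 0.08 0.06 0.06 0;0.08 0.08 0.06 0.06 0"

```text
time_s: 28.3
eef_pos: [593.3, 44.8, 139.7]
ee_rot: [0.652, -0.606, 0.36, 0.278]
force: [-5.0, -0.2, 6.9]
grip_width: 0.109
```

```bash
python3 arc2.py 80.2 2.7 148 149; python3 w.py w29; python3 -c "
import cv2
c=cv2.imread('pics/w29.png')[230:350,180:340]; cv2.imwrite('pics/w29d.png',cv2.resize(c,None,fx=5,fy=5,interpolation=cv2.INTER_CUBIC))
from h import *
p=capture('side');save(p,'s29')
c=cv2.imread('pics/s29.png')[170:290,280:440]; cv2.imwrite('pics/s29d.png',cv2.resize(c,None,fx=5,fy=5,interpolation=cv2.INTER_CUBIC))
"
```

```text
y 147.8 z 45.2 xoff 0.4 force [-5.  -0.2  6.9] th 147.8 R 79.8
0.08 0.01 0.01 0.03 0;0.08 0.11 0.08 0.10 0
[-4.96411544 -0.24391481  6.89261978] 9.24289257399591
```

View pics/w29d.png

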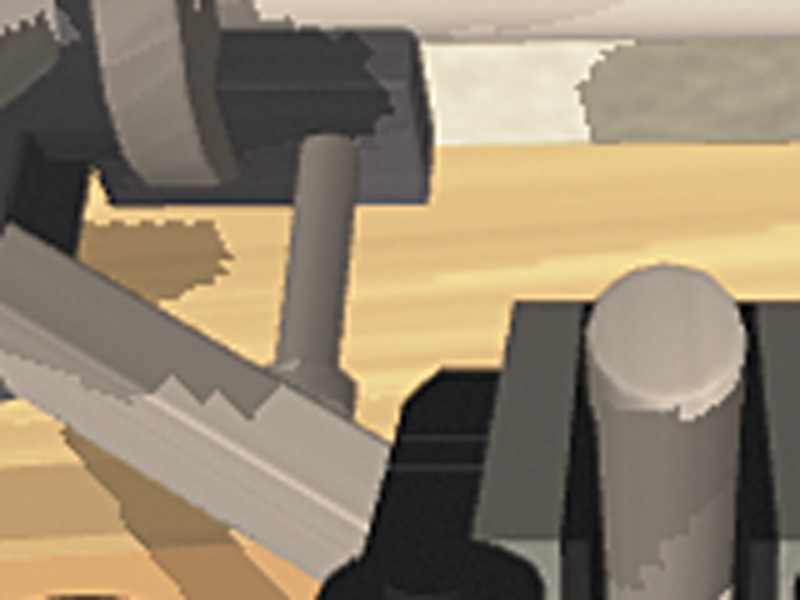

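View pics/s29d.png

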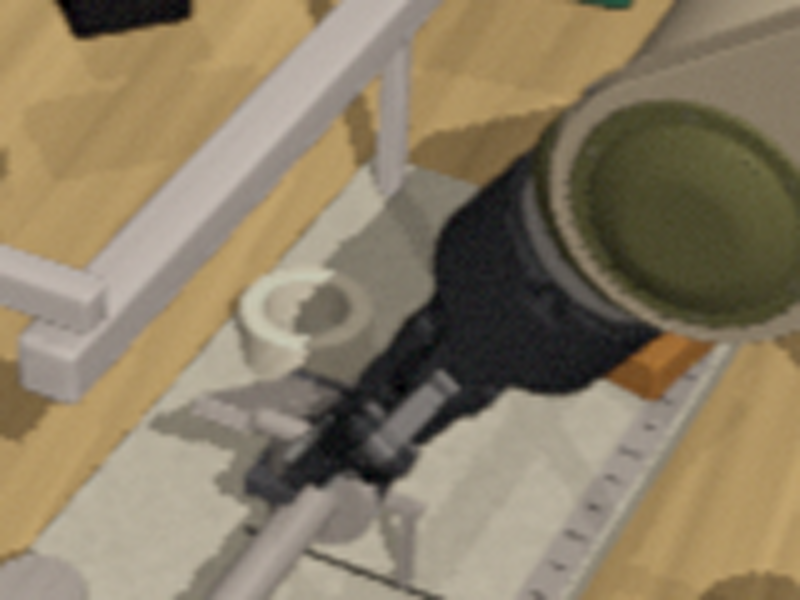

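Call:
send_rows:
  rows: "0.08 0.04 0.03 0.03 0;0.08 0.09 0.06 0.06 0;0.08 0.09 0.06 0.06 0"

```text
time_s: 28.7
eef_pos: [593.5, 45.3, 138.9]
ee_rot: [0.652, -0.606, 0.36, 0.278]
force: [-6.4, -2.2, 8.2]
grip_width: 0.103
```

```bash
python3 arc2.py 80.2 2.7 148 149; python3 w.py w30; python3 - <<'E'
import cv2,numpy as np
g=lambda n:cv2.cvtColor(cv2.imread('pics/w%d.png'%n),cv2.COLOR_BGR2GRAY)
for a in (23,24,25,26,27,28,29,30):
    A=g(a); 
    # pin tip top edge row subpixel: gradient along cols 305..320 rows 280..305
    prof=A[278:304,308:318].astype(float).mean(1); print(a,prof.round(0).astype(int).tolist())
c=cv2.imread('pics/w30.png')[230:350,180:340]; cv2.imwrite('pics/w30d.png',cv2.resize(c,None,fx=5,fy=5,interpolation=cv2.INTER_CUBIC))
E
```

```text
y 148.3 z 44.4 xoff 0.5 force [-6.4 -2.2  8.2] th 148.5 R 79.8
0.08 -0.06 -0.04 -0.02 0;0.08 0.04 0.03 0.05 0
[-6.36402234 -2.15916272  8.18594122] 8.76801943648945
23 [203, 200, 206, 212, 218, 166, 144, 155, 158, 158, 159, 160, 160, 161, 162, 162, 163, 163, 164, 164, 165, 166, 166, 167, 168, 164]
24 [197, 198, 202, 204, 208, 186, 142, 155, 158, 158, 159, 160, 160, 161, 162, 162, 162, 163, 164, 164, 165, 166, 166, 167, 167, 167]
25 [209, 203, 199, 199, 205, 150, 151, 158, 159, 159, 160, 160, 161, 162, 162, 163, 163, 164, 164, 165, 166, 166, 167, 167, 168, 169]
26 [217, 212, 207, 206, 170, 146, 157, 159, 160, 160, 161, 161, 162, 162, 163, 163, 164, 165, 165, 165, 166, 167, 167, 168, 168, 169]
27 [218, 218, 216, 210, 153, 150, 158, 159, 160, 160, 161, 162, 162, 163, 163, 164, 164, 165, 166, 166, 167, 167, 168, 168, 169, 170]
28 [210, 216, 219, 226, 183, 146, 157, 160, 160, 161, 161, 162, 163, 163, 164, 164, 165, 165, 165, 166, 167, 167, 168, 168, 169, 170]
29 [205, 212, 216, 221, 216, 154, 152, 159, 160, 161, 161, 162, 162, 163, 163, 164, 165, 165, 166, 166, 167, 168, 168, 169, 169, 170]
30 [201, 210, 214, 219, 226, 174, 149, 158, 160, 160, 162, 161, 162, 163, 164, 164, 164, 165, 166, 166, 167, 168, 168, 168, 170, 165]
```

View pics/w30d.png

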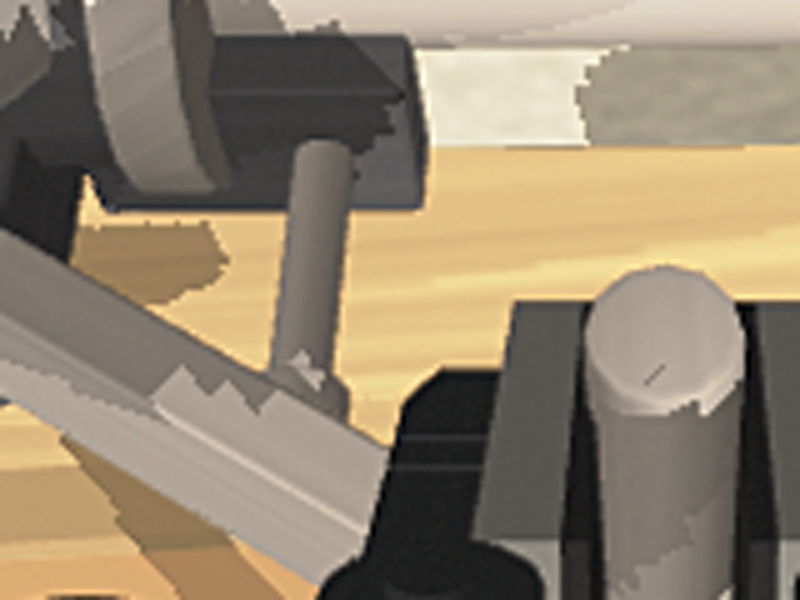

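Call:
send_rows:
  rows: "0.08 -0.03 -0.02 0 0;0.08 -0.06 -0.05 -0.02 0;0.08 -0.06 -0.05 -0.02 0"

```text
time_s: 29.05
eef_pos: [593.3, 45.1, 139.3]
ee_rot: [0.652, -0.606, 0.36, 0.278]
force: [-5.3, -1.7, 6.4]
grip_width: 0.105
```

```bash
python3 arc2.py 80.2 2.7 148
```

```text
y 148.0 z 44.8 xoff 0.4 force [-5.3 -1.7  6.4] th 148.1 R 79.8
0.08 -0.02 -0.01 0.00 0
```

Call:
send_rows:
  rows: "0.12 0 0 0 0;0.14 0 0 0 0;0.17 0 0 0 0;0.2 0 0 0 0;0.3 0 0 0 0;0.3 0 0 0 0;0.3 0 0 0 0"

```text
time_s: 29.75
eef_pos: [593.2, 45.4, 138.9]
ee_rot: [0.652, -0.606, 0.36, 0.278]
force: [-0.3, -0.3, 0.8]
grip_width: 0.297
```

```bash
python3 arc2.py 80.2 2.7 148; python3 w.py w31
```

```text
y 148.3 z 44.4 xoff 0.2 force [-0.3 -0.3  0.8] th 148.5 R 79.9
0.08 -0.05 -0.04 -0.03 0
[-0.28975603 -0.31052829  0.75229423] 25.242550574182825
```

View pics/w31.png

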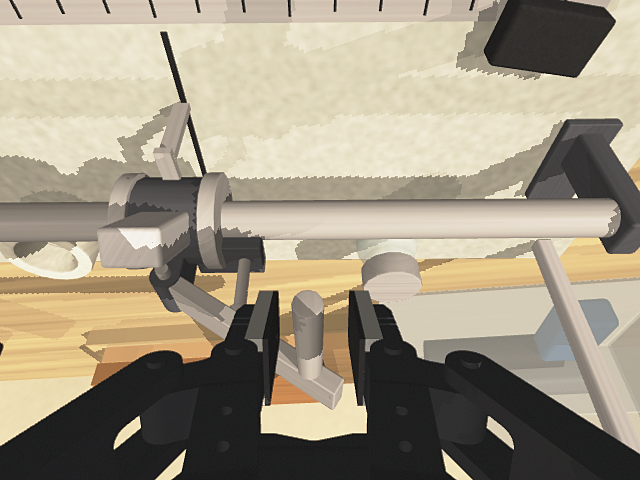

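Call:
send_rows:
  rows: "0.4 0 0 -0.1 0;0.4 -1 0 -0.1 0;0.4 -3 0 -0.1 0;0.4 -6 0 -0.1 0;0.4 -9 0 -1 0;0.4 -11 0 -3 0;0.4 -11 0 -6 0;0.4 -11 0 -6.5 0;0.4 -11 0 -6.5 0"

```text
time_s: 30.7
eef_pos: [519.9, -11.5, 227.9]
ee_rot: [0.652, -0.606, 0.361, 0.278]
force: [-0.5, 0.1, 0.7]
grip_width: 0.398
```

```bash
python3 st.py; python3 w.py w32; python3 z.py w32 200 40
```

```text
30.7 [-0.2988  0.0221  1.9934  0.2074  0.5108 -1.882 ] [519.9 -11.5 227.9]
[[0.5856, -0.7994, 0.1344], [-0.075, 0.1116, 0.9909], [-0.8071, -0.5904, 0.0054]]
tilt 36.18 az -7.3
[-0.48239137  0.1129023   0.69629585] 33.83888996589524
```

View pics/w32.png

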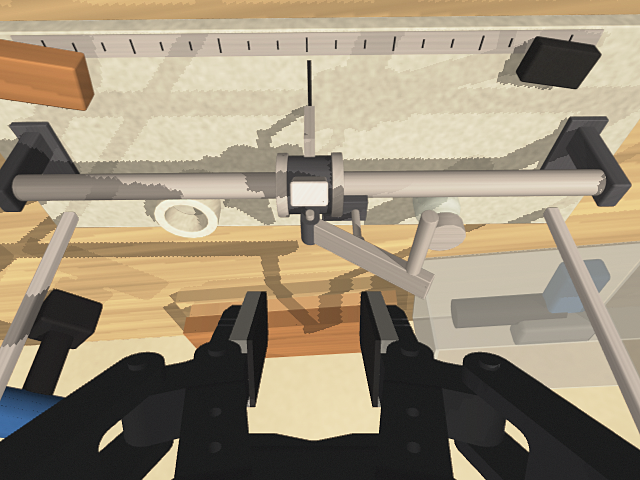

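View pics/w32d.png

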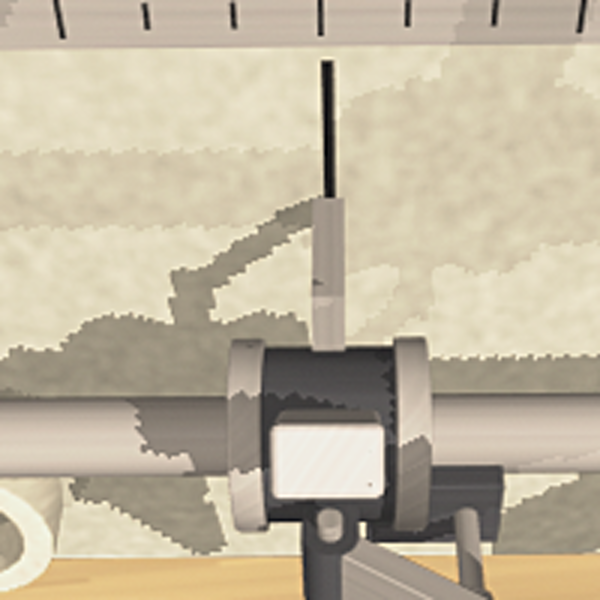

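```bash
python3 - <<'E'
from h import *
p=capture('scene'); save(p,'scF')
for t in ['offcut','jar','taperoll','eraser','pointer','pin_mid','hinge_axis']:
    r=nets.spot_point(p,t); print(t,[(np.round(a['location'],1).tolist(),round(a['confidence'],2)) for a in r[:2]])
c=cv2.imread('pics/scF.png')[190:390,170:430]; cv2.imwrite('pics/scFd.png',cv2.resize(c,None,fx=3,fy=3,interpolation=cv2.INTER_CUBIC))
E
```

```text
offcut [([575.6, -23.4, 106.9], 0.64), ([517.9, -203.4, 17.7], 0.61)]
jar [([690.7, 81.7, 17.6], 0.91)]
taperoll [([670.8, -156.2, 15.7], 0.67)]
eraser [([562.0, 156.3, 16.5], 0.93)]
pointer []
pin_mid [([581.9, 45.6, 146.5], 0.69)]
hinge_axis [([577.3, -21.1, 106.8], 0.97)]
```

View pics/scFd.png

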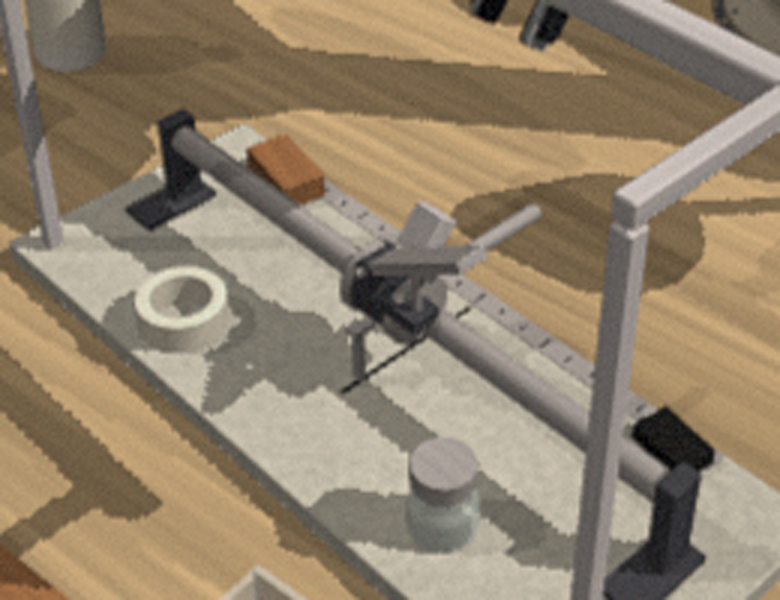

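The leaf lies on its screw, the rear pointer meets the line, and the bystanders are where they started.

```bash
python3 - <<'E'
from h import *
print(workorder.finish_job())
E
```

```text
the job is handed in; nothing more can be done
None
```

The job is done and handed in at about 31 s of the 72 s allowed. The pointer stands on the pencil line, and the leaf lies on its rest screw by itself.

**Tilt:** The moves give no way to tilt the tool. I got the 36° tilt by pushing single rows against the arm's reach limit. Joint 3 then read about 0.187 rad, while its lower limit is given (rounded) as 0.19. No fault was reported.

**Collar:** I gripped the lug, slid the collar until the pointer was centred on the line, and let go.

**Leaf:** I swung the leaf over by its pin and lowered it in small steps. Rising force and the pin slipping in the pads showed it touching the screw at about 2.55 rad, and then I opened the gripper.

**Slip and correction:** The collar did not stay put throughout. During the swing it was dragged about 2.4 mm off the line. I pushed it back through the leaf, overshot by about 1.6 mm, and corrected that, all before the leaf landed.

**Last checks:**
- **Pointer:** within about 0.2 mm of the line in the wrist camera.
- **Leaf:** resting on the screw, with the robot touching nothing.
- **Offcut, jar, tape roll and eraser:** same places as at the start, within the networks' error. For the offcut the top network report was a false hit on the lug. Its second report and the picture agreed with the start position.
- **Pointer from the scene camera:** the network did not find it in that view, so the check rests on the wrist picture and the rear strip seen in the scene picture.

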